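Fit a fresh battery in the bench scale and lock its bayonet cap

TASK

Put a fresh battery in the bench scale: stand the loose cell in the scale's round battery well, button end up, then close the well with the loose cap. Fit the cap's two pins into the slots of the collar, press it in against the spring and twist it clockwise about a quarter turn until it springs back a little and stays locked, without forcing it. Leave the other things on the worktop where they are.

Things in the scene. Friction and masses are not known exactly. Their poses are not given: they have to be found in the camera images.
- scale: bench scale, 304 x 260 mm, fixed: grey housing, dark rim; steel weighing pan on its far part (top 78 mm high); on its near part, on a deck 64 mm high, a tilted display (left, up to 92 mm high) and the battery well (right). Origin on the worktop under its middle; x from the near side to the pan, y to the left, z up. It carries the well, its collar and the spring.
- well_mouth (a point): mouth of the battery well: on its axis, level with the rim of the aluminium collar, 88 mm above the worktop; z up, x and y as the scale's. Collar: bore 39 mm, outside 54 mm. Two slots, 10 mm wide at the bore, open in its rim, opposite each other, on a line roughly along this x but turned up to 40 degrees either way (it is screwed in): look, or feel for them with the cap's pins. Pins off by over 5 degrees ride on the rim.
- collar_foot (a point): foot of the collar, on the well's axis at deck height, 24 mm below the rim (base flange 66 mm across, 3 mm thick); axes as well_mouth. The slots run down 15 mm through the collar's wall. From the foot of each a channel runs clockwise (seen from above) under a lip 7 mm thick to an end stop 80 degrees on, where a notch 3 mm deep in the lip's underside holds the pin. It cannot turn the other way.
- contact_plate (a joint): spring contact at the bottom of the well (bore 36 mm there), in m: 0 at rest, grows as it is pressed down, at most 0.0155, 0.008 with the cap locked. It pushes up with 2.4 N at 0 and 0.8 N more per mm. A cell standing on it has its top 7 mm below the rim.
- cell_center (a point): the cell: loose round battery, 33 mm across, 61 mm long, about 0.14 kg, grey jacket; stands upright on the worktop with its small steel button end (10 mm across, 2 mm high) up. This point is its centre, half-way up; z towards the button. Let go part-way down the well, it slides down onto the spring by itself.
- cap_grip (a point): the loose cap, about 0.07 kg, 47 mm high, standing on its plug. This point is the middle of its black grip bar (46 mm long, 12 mm wide, 22 mm high); x along the bar and in line with the pins (half a turn makes no difference), z up. Under the bar a knurled flange, 59 mm across, 5 mm thick, its top 11 mm below this point, then the aluminium plug, 36.2 mm across, 20 mm long.
- plug_foot (a point): centre of the lower face of the cap's plug, 36 mm below cap_grip, same axes. A square steel cross pin, 6 x 6 mm, its axis 8 mm above this face, stands out to 25.5 mm from the axis on both sides. Height of this face below the rim: 5 mm with the pins riding on the rim, 7 mm when it meets the cell, 18 mm when the pins pass under the lip, 20 mm when the flange meets the rim (stop), 15 mm locked.
- weight_big: brass check weight, 30 mm across, 40 mm high, stands by the blue box; leave alone. Origin at the middle of its underside.
- weight_mid: smaller brass check weight, 24 mm across, 32 mm high; leave alone. Origin at the middle of its underside.
- stapler: black stapler, 146 x 34 x 47 mm; leave alone. Origin at the middle of its underside.
There are look-alikes about, which are no part of the job. What is meant by the part that bears cap_grip is not orange, red or white, and is the smaller of those in its own colour.

How it is judged:
On the way, in this order (a step that is already met when the one before it is completed fails the run):
1. the cell stands in the well, button end up (horizontal distance between cell_center and well_mouth below 0.004 m and z of cell_center in the frame of well_mouth below -0.033 m and angle between cell_center's own z axis and vertical below 0.2 rad), for 0.2 s.
2. the cap is pressed in against the spring (horizontal distance between cap_grip and well_mouth below 0.005 m and z of cap_grip in the frame of well_mouth below 0.019 m), for 0.2 s.
At the end, for the whole second after the job is handed in: the cell stands in the well, button end up (its centre within 4 mm of the well's axis and at least 43 mm below the rim, upright within 0.2 rad), and the cap sits locked in the notches: bar centre within 4 mm of the well's axis and 19.6 to 22.8 mm above the rim, level within 0.1 rad (horizontal distance between each of cap_grip, cell_center and well_mouth below 0.004 m and z of cap_grip in the frame of well_mouth between 0.0196 and 0.0228 m and angle between cap_grip's own z axis and vertical below 0.1 rad and z of cell_center in the frame of well_mouth below -0.043 m and angle between cell_center's own z axis and vertical below 0.2 rad); the robot touches nothing.
It fails at once if the cap is forced against the scale with more than 60 N (contact force between cap and scale above 60 N).
It fails at once if a check weight or the stapler is moved by more than 30 mm (distance of any of weight_big, weight_mid, stapler from where it was at the start of the episode above 0.03 m).
It also fails if it takes over 72 s, if anything falls off the work surface, if the arm or the gripper's body presses on something with over 40 N, if the wrist force passes 120 N, or if a joint passes its speed limit or range.

ROBOT

A 7-joint arm with a two-finger parallel gripper is mounted at the origin on a cart in front of the work surface, level with it; the furniture and walls round the work are solid. World frame = base frame: x ahead of the robot, y to its left, z up, the work surface at z = 0. Lengths are in m, angles in rad, forces in N, time in s.
With the tool pointing down it reaches from about 0.4 to 0.9 m from the base axis. Payload 5.6 kg.
Tool frame: the origin (TCP) lies midway between the tips of the shut fingers; the grasp point (between the pads) lies 19 mm behind it; z points along the fingers, y is the direction in which the jaws open and shut (so a half turn about z gives the same grasp; the last joint's range is limited). The gripper opens to 92 mm and grips with 3 to 60 N. Pads are 20 mm wide; open, the fingers measure 128 mm over their backs; the gripper's body (75 mm by 189 mm) begins 69 mm behind the grasp point.
Start: joints at [-1.285, 0.468, -0.012, 1.603, 0.006, 1.071, -0.056], TCP at [0.21, 0.615, 0.215] pointing down, gripper open.
Joint ranges: [-2.53, 2.53], [-0.31, 2.02], [-1.57, 1.55], [0.28, 2.44], [-1.29, 4.43], [0.15, 1.84], [-2.92, 2.92]. Speed limits (rad/s): [2.57, 2.57, 3.14, 3.14, 3.14, 3.14, 3.14].

INTERFACE

Orientations are given as a unit quaternion [w, x, y, z].
In Python, from cell import bot, camera, calibration gives the robot as it stands.
- The arm moves only by the shell command python3 -m creep 'ROWS' [FORCE]. ROWS is JSON, a list of rows, each an object of numbers: "grip": the closure, from -1 (fully open) to 1 (shut), so that 0 is half open; "tx", "ty", "tz": the shift along the tool's x, y, z in cm; "spin": the turn about the tool's z in rad. A call has 1 to 5 rows; each row is the pose to reach, as a shift and turn from the pose measured when the call began, along the tool's axes at that moment; what a row does not reach only later rows make up. A row lasts 1/8 s, in which the tool goes at most 62.5 mm and 10.7 degrees, less where a joint would pass 70% of its speed; a pose out of reach is approached as far as the arm can. A call with a gripper value outside its range is refused whole. The fingers move at their own pace and stop on an object; FORCE is the grip in N (left out, the last holds). Time passes only in rows, so rows that repeat a pose let the fingers close. It gives the time, the measured TCP pose, the force and the opening at its end, in the units of the state.
- bot.observe(): the state, without advancing time (a new reading comes with each control period).
- camera(name): name is "scene" or "side" or "wrist"; returns the picture (400x640x3 uint8, red, green, blue); there is no depth.
- calibration(name): a dict with "intrinsics" (3x3 intrinsics, pixels), "k1" (the pictures are not rectified: a ray, as slopes to the right and down, at radius r is drawn at 1 + k1 r^2 times it, then the intrinsics apply), "rvec" (rotation vector, rad) and "tvec" (3), from world to camera coordinates, as OpenCV has them. Camera axes: x right, y down, z forward; pixel columns grow to the right and rows downward; lengths in m; the calibration is good to about 2 mm. A picture is of the moment at which its call begins: read the wrist's pose just before it. calibration takes no time and is no camera call; for the wrist camera it gives the pose at the moment of the call.
- bot.sign_off(): hands the job in, once; it reports no verdict.
The state is a dict: "time": time; "joint_pos": joint angles; "qvel": joint speeds; "joint_efforts": joint torques, N m; "tool_pos": TCP position; "ee_rot": TCP orientation; "wrist_force": force on the tool from outside, world axes, zero at the start; "moment": the same for the moment, N m; "width": finger opening in m.
Only numpy, scipy, OpenCV 4.12 (cv2) and the standard library are available. Lean on these libraries where they do the work, as an engineer would, in place of code of your own. Each camera call takes 0.05 s, during which the arm holds its last target.

## Working session

There is one attempt and no reset: what is moved stays moved. The work goes in short steps, Python scripts to look and compute and a shell command to move; the robot and the scene stay as the last step left them, time stands still between calls to the robot, and variables do not carry over. Pictures are saved under pics/ and viewed, and the job is handed in when it is done.

```bash
ls; mkdir -p pics; python3 - <<'E'
from cell import bot,camera,calibration
import cv2
print(bot.observe())
for n in("scene","side","wrist"):
    c=calibration(n);print(n,c)
    cv2.imwrite(f"pics/{n}0.png",camera(n)[:,:,::-1])
E
```

```text
pics
{'time': 0.0, 'joint_pos': array([-1.2849798 ,  0.46838115, -0.01162274,  1.6036503 ,  0.00598151,
        1.07139448, -0.05628919]), 'qvel': array([-2.85465542e-04, -1.54392908e-04, -2.13681374e-03,  8.95760667e-04,
       -2.98600715e-05,  5.82114800e-05, -1.70323040e-03]), 'joint_efforts': array([-8.33524282e-04, -5.20577109e+01, -1.27764232e-02, -2.43748677e+01,
       -5.66755235e-02,  1.74466870e-02,  1.56278988e-04]), 'tool_pos': array([0.20975662, 0.61458998, 0.21362674]), 'ee_rot': array([-9.76003439e-05,  1.63690290e-01,  9.86511369e-01, -8.93949769e-04]), 'wrist_force': array([1.00905313, 0.04532655, 0.20717747]), 'moment': array([-0.06359391, -0.00886425,  0.00332585]), 'width': 0.09170572437798236}
scene {'intrinsics': array([[483.19402373,   0.        , 316.52980135],
       [  0.        , 483.19402373, 200.09826302],
       [  0.        ,   0.        ,   1.        ]]), 'k1': -0.14089179451493508, 'rvec': array([ 0.86322942, -2.5173831 ,  1.09274595]), 'tvec': array([0.48748796, 0.3058545 , 1.00695083])}
side {'intrinsics': array([[377.48376193,   0.        , 318.4520146 ],
       [  0.        , 377.48376193, 194.50712246],
       [  0.        ,   0.        ,   1.        ]]), 'k1': 0.000977423934881066, 'rvec': array([ 0.54416022, -2.50770834,  1.43561048]), 'tvec': array([0.54314943, 0.18572277, 0.76110143])}
wrist {'intrinsics': array([[336.06337227,   0.        , 319.44468558],
       [  0.        , 336.06337227, 203.70298453],
       [  0.        ,   0.        ,   1.        ]]), 'k1': -0.05132157738917304, 'rvec': array([-2.37992627, -1.70285443, -0.21288782]), 'tvec': array([-0.64761354, -0.02809037,  0.39157768])}
```

View pics/scene0.png

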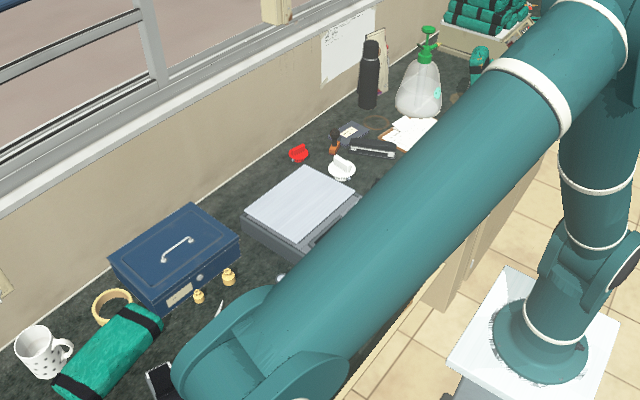

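View pics/side0.png

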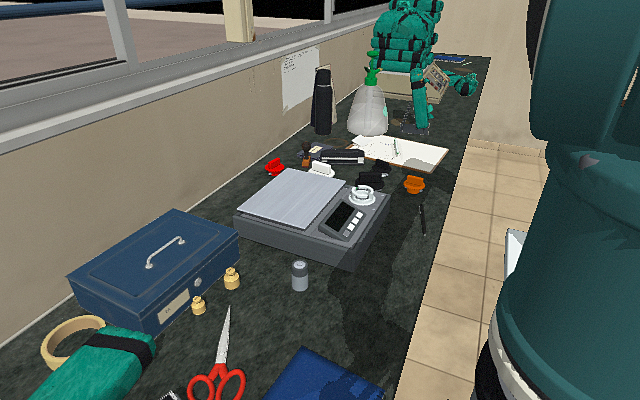

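View pics/wrist0.png

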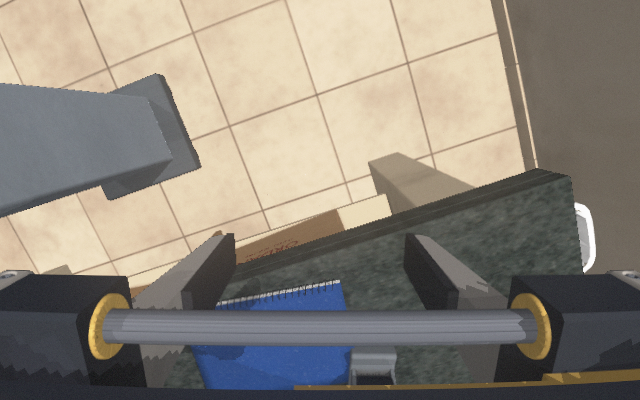

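```bash
cat > h.py <<'E'
from cell import bot,camera,calibration
import cv2,numpy as np
from scipy.spatial.transform import Rotation as Rn
def RT(c): return Rn.from_rotvec(c["rvec"]).as_matrix(),np.array(c["tvec"])
def onz(c,px,z):
    R,t=RT(c); d=np.array([c["k1"],0,0,0,0.])
    u=cv2.undistortPoints(np.array(px,float).reshape(-1,1,2),c["intrinsics"],d).reshape(-1,2)
    o=-R.T@t; D=np.c_[u,np.ones(len(u))]@R
    return o+D*((z-o[2])/D[:,2])[:,None]
def proj(c,P):
    return cv2.projectPoints(np.array(P,float).reshape(-1,1,3),np.array(c["rvec"]),np.array(c["tvec"]),c["intrinsics"],np.array([c["k1"],0,0,0,0.]))[0].reshape(-1,2)
def rot():
    q=bot.observe()["ee_rot"]; return Rn.from_quat(np.r_[q[1:],q[0]]).as_matrix()
def tool(dw): # world shift -> tool cm
    return rot().T@np.array(dw)*100
E
python3 - <<'E'
from h import *
i=cv2.imread("pics/side0.png")
cv2.imwrite("pics/crop1.png",cv2.resize(i[130:300,230:450],None,fx=3.6,fy=3.5,interpolation=cv2.INTER_CUBIC))
c=calibration("side")
print(onz(c,[[300,290]],0),onz(c,[[300,264]],.061))
print(onz(c,[[362,188]],.088))
print(onz(c,[[372,178],[414,183],[320,168],[277,167]],.03))
print(onz(c,[[232,289],[198,313]],0))
print("display/scale corners",onz(c,[[356,269]],0.0))
E
```

```text
[[0.5228001  0.25075191 0.        ]] [[0.52495611 0.24422205 0.061     ]]
[[ 0.49803184 -0.04084598  0.088     ]]
[[ 0.51976017 -0.2084124   0.03      ]
 [ 0.40291963 -0.22997112  0.03      ]
 [ 0.68217189 -0.20347415  0.03      ]
 [ 0.80329087 -0.15404332  0.03      ]]
[[0.64622405 0.30450008 0.        ]
 [0.66695089 0.3811253  0.        ]]
display/scale corners [[0.44247281 0.1462841  0.        ]]
```

View pics/crop1.png

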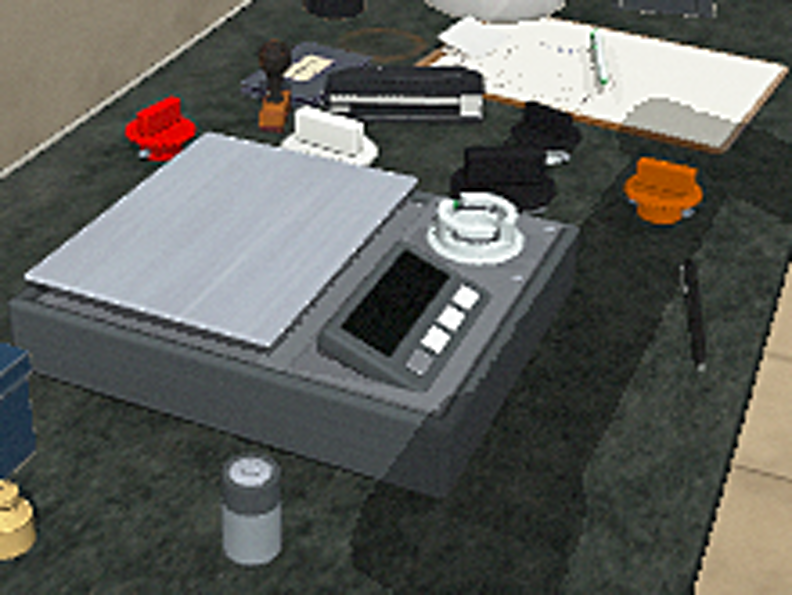

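```bash
python3 - <<'E'
from h import *
c=calibration("wrist");R,t=RT(c);o=-R.T@t
p=bot.observe()["tool_pos"]
print("cam in tool",rot().T@(o-p),"axes\n",rot().T@R.T)
print(rot())
print(tool([.515-p[0],.25-p[1],0]))
c=calibration("side")
print(onz(c,[[390,193],[349.5,247.7],[381,166]],.064))
E
```

```text
cam in tool [ 0.07069849 -0.00090398 -0.17042339] axes
 [[-2.45878279e-04 -9.68178316e-01 -2.50261240e-01]
 [ 9.99998942e-01  1.20799651e-04 -1.44981948e-03]
 [ 1.43391526e-03 -2.50261332e-01  9.68177262e-01]]
[[-9.46420668e-01  3.22936214e-01 -3.47134002e-04]
 [ 3.22936378e-01  9.46419646e-01 -1.39641289e-03]
 [-1.22417854e-04 -1.43369622e-03 -9.99998965e-01]]
[-4.06649287e+01 -2.46611188e+01  4.03347079e-02]
[[ 0.43795558 -0.08750706  0.064     ]
 [ 0.45495794  0.16148425  0.064     ]
 [ 0.50159284 -0.22720517  0.064     ]]
```

```bash
python3 -m creep '[{"tx":-5,"ty":-3},{"tx":-10,"ty":-6},{"tx":-15,"ty":-9},{"tx":-20,"ty":-12},{"tx":-20,"ty":-12}]' 20
python3 -m creep '[{"tx":-5,"ty":-3},{"tx":-10,"ty":-6},{"tx":-15,"ty":-9},{"tx":-20,"ty":-12},{"tx":-20,"ty":-12}]'
python3 - <<'E'
from h import *
print(bot.observe()["tool_pos"],rot()[:,0])
for n in("wrist","side"):
    cv2.imwrite(f"pics/{n}1.png",camera(n)[:,:,::-1])
E
```

```text
[0.20977853 0.61472008 0.21383252] [-9.46420668e-01  3.22936378e-01 -1.22417854e-04]schema error: expected keys grip, tx, ty, tz, spin
schema error: expected keys grip, tx, ty, tz, spin
```

View pics/wrist1.png

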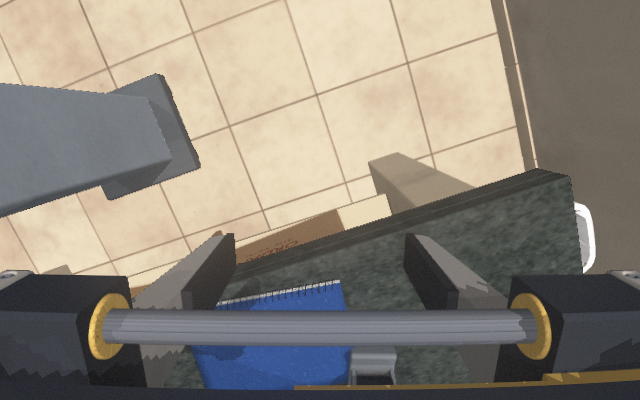

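View pics/side1.png

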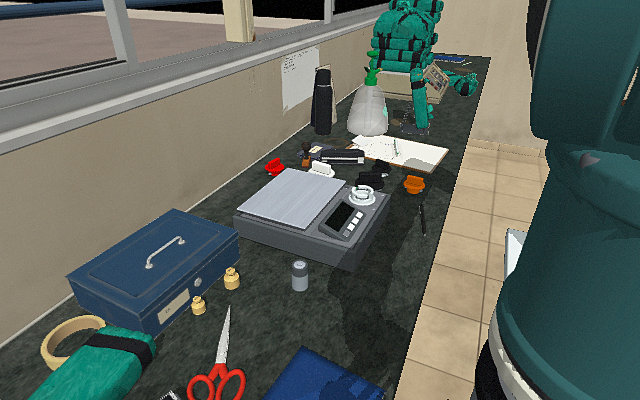

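Nothing moved: every key is required in each row, so I'll send the move again with all of them.

```bash
python3 -m creep '[{"grip":-1,"tx":-5,"ty":-3,"tz":0,"spin":0},{"grip":-1,"tx":-10,"ty":-6,"tz":0,"spin":0},{"grip":-1,"tx":-15,"ty":-9,"tz":0,"spin":0},{"grip":-1,"tx":-20,"ty":-12,"tz":0,"spin":0},{"grip":-1,"tx":-25,"ty":-15,"tz":0,"spin":0}]' 20
python3 - <<'E'
from h import *
p=bot.observe()["tool_pos"];print(p,tool([.515-p[0],.25-p[1],0.22-p[2]]))
E
```

```text
time: 0.88
tool_pos: [0.3991, 0.3907, 0.2144]
ee_rot: [0.0, 0.164, 0.987, -0.0]
wrist_force: [1.3, -0.5, 0.4]
width: 0.0921
[0.399065   0.39067163 0.21443468] [-15.51467859  -9.57063725  -0.54927696]
```

```bash
python3 -m creep '[{"grip":-1,"tx":-5,"ty":-3,"tz":0,"spin":0},{"grip":-1,"tx":-10,"ty":-6,"tz":0,"spin":0},{"grip":-1,"tx":-15,"ty":-9,"tz":0,"spin":0},{"grip":-1,"tx":-15.5,"ty":-9.6,"tz":0,"spin":0}]' 
python3 - <<'E'
from h import *
print(bot.observe()["tool_pos"],rot()[:,0])
for n in("wrist","side"):
    cv2.imwrite(f"pics/{n}2.png",camera(n)[:,:,::-1])
c=calibration("wrist"); print(proj(c,[[.525,.247,.061],[.498,-.041,.088]]))
E
```

```text
time: 1.38
tool_pos: [0.5177, 0.245, 0.2146]
ee_rot: [0.001, 0.168, 0.986, -0.001]
wrist_force: [0.1, 0.5, -0.2]
width: 0.092
[0.51766633 0.24498171 0.21458141] [-0.94387966  0.33028291 -0.00209414]
[[322.64905353 200.76752803]
 [ 43.60419525 272.87291406]]
```

View pics/wrist2.png

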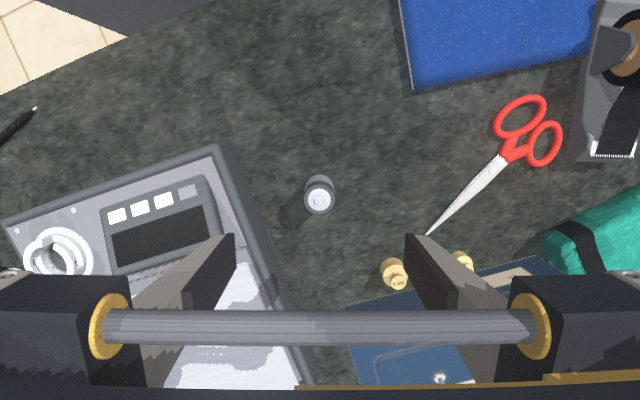

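View pics/side2.png

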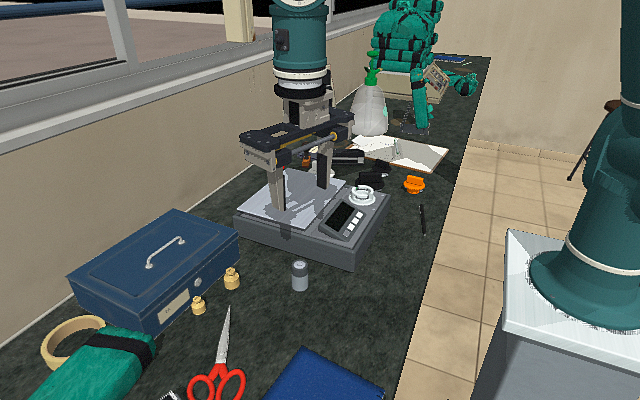

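Wrist view: the cell stands at (319,195), button up at about (319,201). The well collar is at (58,255), and the brass weights are at (395,272) and (461,260).

```bash
python3 - <<'E'
from h import *
c=calibration("wrist"); q=onz(c,[[319.5,201]],.061)[0]; print("cell",q)
p=bot.observe()["tool_pos"]; print(tool([q[0]-p[0],q[1]-p[1],.033-p[2]]))
print("well",onz(c,[[58,253]],.088), "display edge",onz(c,[[103,217],[122,272]],.07))
i=cv2.imread("pics/wrist2.png")
cv2.imwrite("pics/crop2.png",cv2.resize(i[190:300,0:240],None,fx=3.3,fy=3.3,interpolation=cv2.INTER_CUBIC))
E
```

```text
cell [0.52420917 0.24396573 0.061     ]
[-1.02004321 -0.13516015 18.13877562]
well [[ 0.48398437 -0.01459052  0.088     ]] display edge [[0.46719869 0.03429265 0.07      ]
 [0.52729058 0.02458563 0.07      ]]
```

View pics/crop2.png

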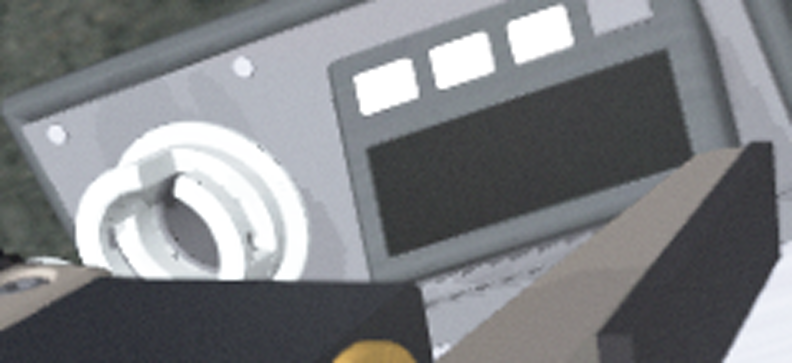

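```bash
python3 -m creep '[{"grip":-0.6,"tx":-1,"ty":-0.1,"tz":5,"spin":0},{"grip":-0.4,"tx":-1,"ty":-0.1,"tz":10,"spin":0},{"grip":-0.3,"tx":-1,"ty":-0.1,"tz":15,"spin":0},{"grip":-0.2,"tx":-1,"ty":-0.1,"tz":18.1,"spin":0},{"grip":-0.1,"tx":-1,"ty":-0.1,"tz":18.1,"spin":0}]' 
python3 - <<'E'
from h import *
print(bot.observe()["tool_pos"])
cv2.imwrite("pics/wrist3.png",camera("wrist")[:,:,::-1])
E
```

```text
time: 2.1
tool_pos: [0.5211, 0.2456, 0.0311]
ee_rot: [-0.003, 0.163, 0.987, -0.002]
wrist_force: [-0.5, 0.3, 0.6]
width: 0.0506
[0.52107071 0.24558514 0.03107235]
```

View pics/wrist3.png

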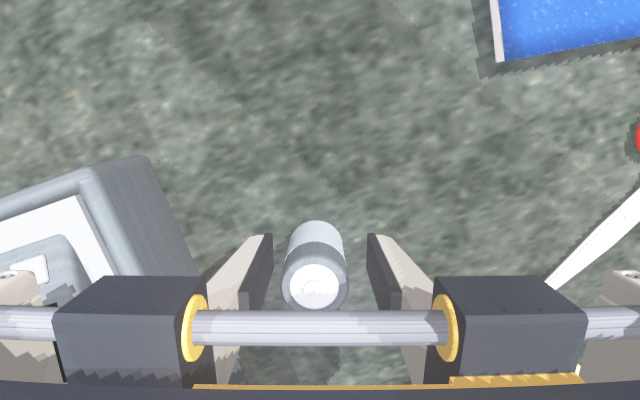

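```bash
python3 - <<'E'
from h import *
c=calibration("wrist"); q=onz(c,[[314.5,287]],.0605)[0]; print("cell",q)
p=bot.observe()["tool_pos"]; print(p,tool([q[0]-p[0],q[1]-p[1],.033-p[2]]))
E
```

```text
cell [0.52800179 0.24048677 0.0605    ]
[0.52273799 0.24590249 0.03289826] [-0.67301381 -0.34265376 -0.01097177]
```

```bash
python3 -m creep '[{"grip":-0.1,"tx":-0.5,"ty":-0.3,"tz":0.1,"spin":0},{"grip":0.1,"tx":-0.5,"ty":-0.3,"tz":0.1,"spin":0},{"grip":0.6,"tx":-0.5,"ty":-0.3,"tz":0.1,"spin":0},{"grip":1,"tx":-0.5,"ty":-0.3,"tz":0.1,"spin":0},{"grip":1,"tx":-0.5,"ty":-0.3,"tz":0.1,"spin":0}]' 20
python3 - <<'E'
from h import *
print(bot.observe())
cv2.imwrite("pics/wrist4.png",camera("wrist")[:,:,::-1])
E
```

```text
time: 2.78
tool_pos: [0.5271, 0.2417, 0.0328]
ee_rot: [-0.001, 0.164, 0.987, -0.0]
wrist_force: [0.1, -0.9, 6.5]
width: 0.0323
{'time': 2.775, 'joint_pos': array([-0.58459542,  0.59467041,  0.12582487,  1.89932294, -0.11628418,
        0.65553883,  0.85405867]), 'qvel': array([ 2.97980187e-03,  9.83183274e-04,  2.84160132e-05,  4.59227117e-04,
       -9.88703954e-04,  1.21472797e-03,  9.01995047e-04]), 'joint_efforts': array([-2.26502437e-01, -4.75485098e+01,  1.63676430e+00, -1.56258917e+01,
       -7.59472372e-02, -2.17216015e-01, -1.88421558e-05]), 'tool_pos': array([0.52711302, 0.24166863, 0.03282588]), 'ee_rot': array([-5.21196470e-04,  1.63731828e-01,  9.86504739e-01, -1.28514584e-04]), 'wrist_force': array([ 0.07533782, -0.89369455,  6.48847609]), 'moment': array([-0.12676992,  0.18828252,  0.03530124]), 'width': 0.03229050179218019}
```

View pics/wrist4.png

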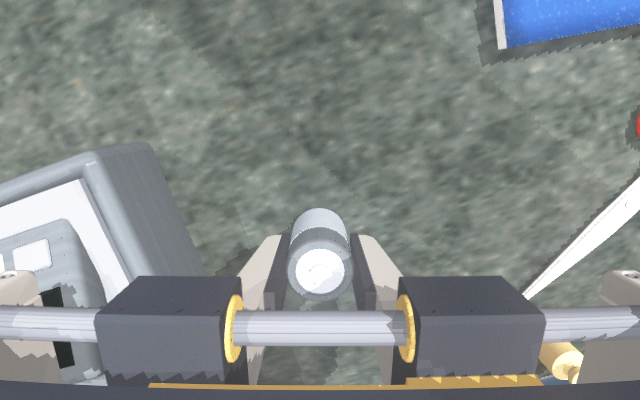

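```bash
python3 -m creep '[{"grip":1,"tx":0,"ty":0,"tz":-5,"spin":0},{"grip":1,"tx":0,"ty":0,"tz":-10,"spin":0},{"grip":1,"tx":0,"ty":0,"tz":-15,"spin":0},{"grip":1,"tx":0,"ty":0,"tz":-20,"spin":0}]'
python3 - <<'E'
from h import *
c=calibration("wrist");o=bot.observe();p=o["tool_pos"];print(p,o["width"],o["wrist_force"])
cv2.imwrite("pics/wrist5.png",camera("wrist")[:,:,::-1])
print(tool([.54-p[0],-.03-p[1],.235-p[2]]))
E
```

```text
time: 3.32
tool_pos: [0.5267, 0.2415, 0.2341]
ee_rot: [-0.001, 0.164, 0.987, -0.0]
wrist_force: [1.2, 0.2, -0.9]
width: 0.0325
[0.52674548 0.24149886 0.23409125] 0.03247983251612413 [ 1.20515089  0.22155981 -0.89190406]
[-10.03044117 -25.26304711  -0.22378385]
```

View pics/wrist5.png

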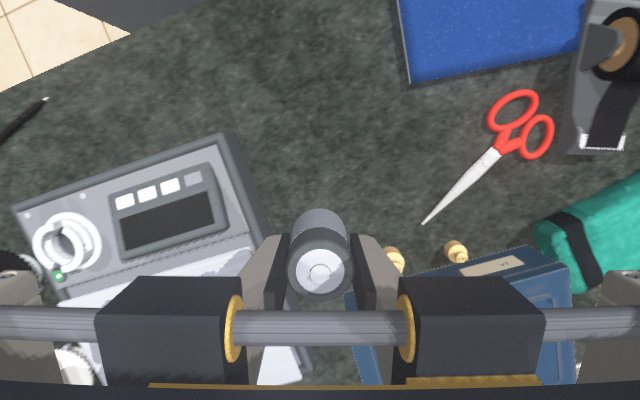

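```bash
python3 -m creep '[{"grip":1,"tx":-2,"ty":-5,"tz":0,"spin":-0.05},{"grip":1,"tx":-4,"ty":-10,"tz":0,"spin":-0.1},{"grip":1,"tx":-6,"ty":-15,"tz":0,"spin":-0.16},{"grip":1,"tx":-8,"ty":-20,"tz":0,"spin":-0.22},{"grip":1,"tx":-9,"ty":-23.5,"tz":0,"spin":-0.26}]'
python3 -m creep '[{"grip":1,"tx":0,"ty":0,"tz":0,"spin":0},{"grip":1,"tx":0,"ty":0,"tz":0,"spin":0}]'
python3 - <<'E'
from h import *
o=bot.observe();p=o["tool_pos"];print(p,o["width"],rot()[:,0])
cv2.imwrite("pics/wrist6.png",camera("wrist")[:,:,::-1])
cv2.imwrite("pics/side6.png",camera("side")[:,:,::-1])
E
```

```text
time: 4.0
tool_pos: [0.5389, -0.0114, 0.2396]
ee_rot: [0.004, 0.035, 0.999, 0.002]
wrist_force: [0.3, -0.2, -1.5]
width: 0.0326
time: 4.25
tool_pos: [0.5386, -0.0107, 0.2391]
ee_rot: [0.003, 0.035, 0.999, 0.003]
wrist_force: [0.5, 0.6, -1.5]
width: 0.0323
[ 0.53861282 -0.01071292  0.23913821] 0.03233233804056996 [-0.99750234  0.07035871 -0.00622351]
```

View pics/wrist6.png

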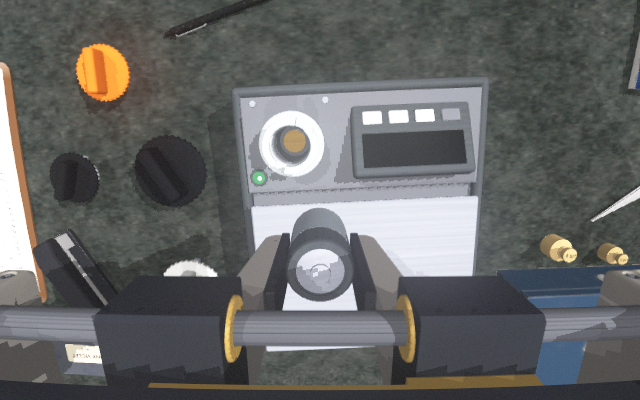

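View pics/side6.png

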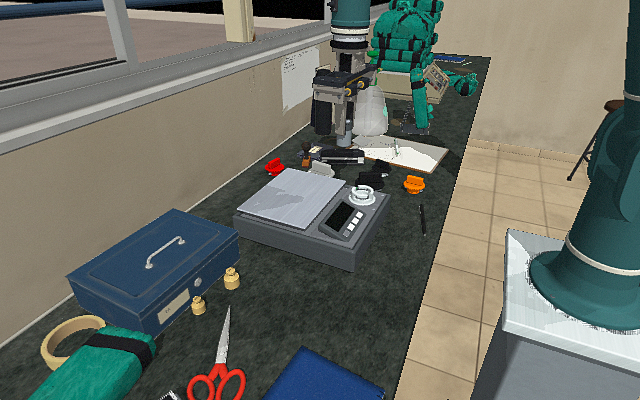

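Possible caps in the wrist view: orange (103,72), white (190,270), large black (170,170) and small black (75,178). The red one is out of this view. The small black one fits the description. I'll check it in a close crop.

```bash
python3 - <<'E'
from h import *
i=cv2.imread("pics/wrist6.png")
a=cv2.resize(i[90:220,20:220],None,fx=4,fy=4,interpolation=cv2.INTER_CUBIC)
a=np.clip(a.astype(float)*2.2+10,0,255).astype(np.uint8)
cv2.imwrite("pics/crop6a.png",a)
cv2.imwrite("pics/crop6b.png",cv2.resize(i[100:190,240:345],None,fx=6.5,fy=6.5,interpolation=cv2.INTER_CUBIC))
E
```

```text
(no output)
```

View pics/crop6a.png

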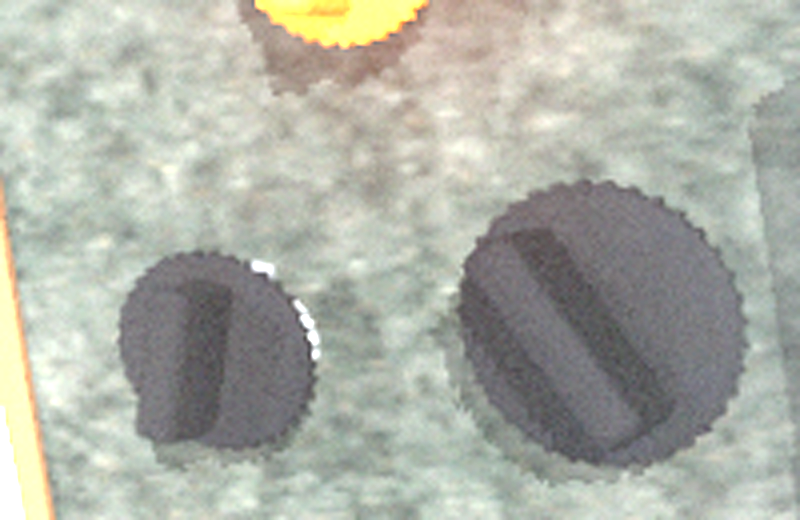

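View pics/crop6b.png

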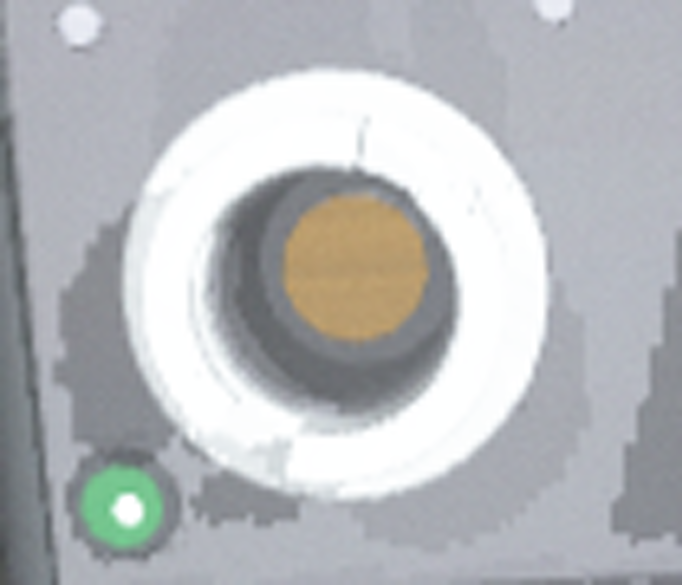

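```bash
python3 - <<'E'
from h import *
c=calibration("wrist")
print("rim",onz(c,[[290.9,145.5]],.088),"flange",onz(c,[[291.7,143.7]],.066))
k=onz(c,[[240,90],[487,81]],.064);d=k[1]-k[0];print(k,np.degrees(np.arctan2(-d[0],d[1])))
# cell in hand: button/top centre
p=bot.observe()["tool_pos"]; q=onz(c,[[320,270]],p[2]+.029)[0]; print("cell off tool cm",tool(q-p))
print("small cap flange c",onz(c,[[20+218/4,90+350/4]],.025),"bar",onz(c,[[20+162/4,90+363/4]],.047))
b=onz(c,[[20+178/4,90+290/4],[20+155/4,90+440/4]],.047);print(b)
i=cv2.imread("pics/wrist6.png")[100:190,240:345].astype(float)
a=np.clip((i-150)*2.4,0,255).astype(np.uint8);print(i.max())
cv2.imwrite("pics/crop6c.png",cv2.resize(a,None,fx=6.5,fy=6.5,interpolation=cv2.INTER_CUBIC))
E
```

```text
rim [[ 0.49310549 -0.03404114  0.088     ]] flange [[ 0.49316363 -0.03496248  0.066     ]]
[[ 0.43751608 -0.0812706   0.064     ]
 [ 0.44442737  0.16261633  0.064     ]] -1.6232195461541126
cell off tool cm [ 0.30564741 -0.07171431 -2.90250334]
small cap flange c [[ 0.51616021 -0.30024459  0.025     ]] bar [[ 0.51572665 -0.30107054  0.047     ]]
[[ 0.4957971  -0.29093274  0.047     ]
 [ 0.53760806 -0.30919949  0.047     ]]
255.0
```

View pics/crop6c.png

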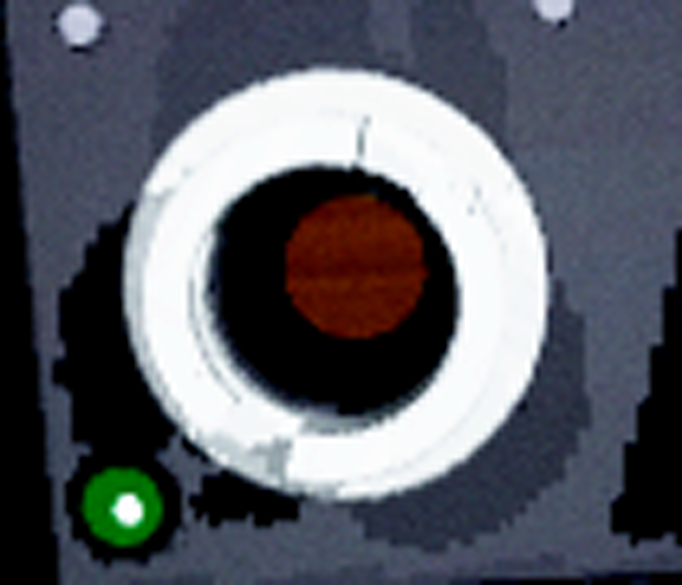

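```bash
python3 -m creep '[{"grip":1,"tx":2,"ty":-1.3,"tz":0,"spin":0},{"grip":1,"tx":4.1,"ty":-2.6,"tz":3,"spin":0},{"grip":1,"tx":4.1,"ty":-2.6,"tz":7,"spin":0},{"grip":1,"tx":4.1,"ty":-2.6,"tz":10.4,"spin":0},{"grip":1,"tx":4.1,"ty":-2.6,"tz":10.4,"spin":0}]'
python3 - <<'E'
from h import *
o=bot.observe();p=o["tool_pos"];print(p,o["width"],o["wrist_force"],rot()[:,2])
cv2.imwrite("pics/wrist7.png",camera("wrist")[:,:,::-1])
cv2.imwrite("pics/side7.png",cv2.resize(camera("side")[100:260,260:470,::-1],None,fx=3.6,fy=3.6,interpolation=cv2.INTER_CUBIC))
E
```

```text
time: 4.97
tool_pos: [0.4951, -0.031, 0.1329]
ee_rot: [0.001, 0.033, 0.999, 0.003]
wrist_force: [-0.4, -0.4, -0.7]
width: 0.0324
[ 0.49508012 -0.03098071  0.1328844 ] 0.03236627967198032 [-0.40314589 -0.42148983 -0.67513287] [ 0.00152075  0.00513329 -0.99998567]
```

View pics/wrist7.png

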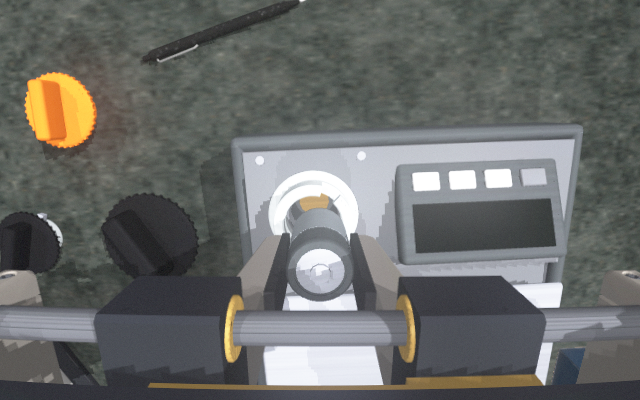

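View pics/side7.png

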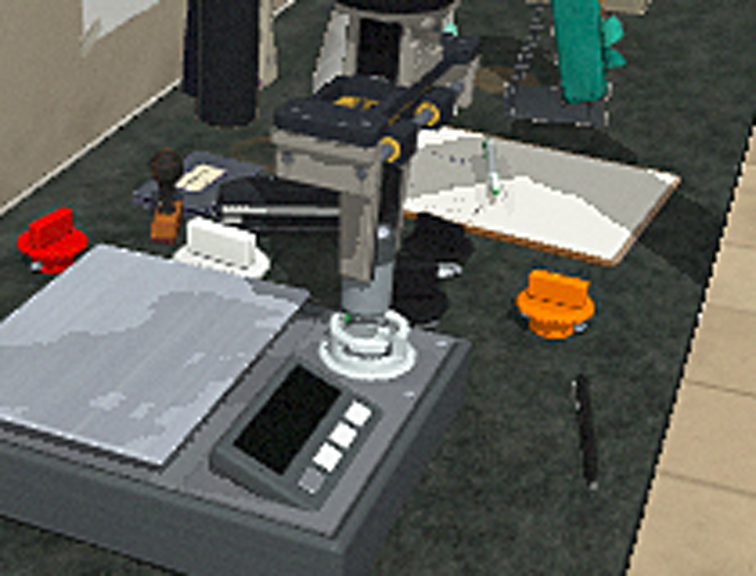

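```bash
cat > ov.py <<'E'
from h import *
def circ(c,im,x,y,z,r,col,s,off):
    a=np.linspace(0,2*np.pi,60);P=np.c_[x+r*np.cos(a),y+r*np.sin(a),0*a+z]
    q=(proj(c,P)-off)*s
    cv2.polylines(im,[q.astype(np.int32).reshape(-1,1,2)],True,col,1)
E
python3 - <<'E'
from ov import *
c=calibration("wrist");p=bot.observe()["tool_pos"]
q=onz(c,[[320,271]],p[2]+.0275)[0];print("cell",q,p)
i=cv2.imread("pics/wrist7.png");off=np.array([250,130]);s=6
im=cv2.resize(i[130:305,250:380],None,fx=s,fy=s,interpolation=cv2.INTER_CUBIC)
im=(im*.7).astype(np.uint8)
w=(.4931,-.0342)
circ(c,im,*w,.088,.0195,(0,0,255),s,off)
circ(c,im,*w,.088,.027,(0,0,255),s,off)
circ(c,im,*w,.067,.033,(0,255,0),s,off)
circ(c,im,q[0],q[1],p[2]+.0275,.0165,(255,0,0),s,off)
circ(c,im,q[0],q[1],p[2]-.032,.0165,(255,0,255),s,off)
cv2.imwrite("pics/ov7.png",cv2.resize(im,None,fx=.57,fy=.57,interpolation=cv2.INTER_AREA))
E
```

```text
cell [ 0.4954871  -0.03223402  0.1630385 ] [ 0.49753216 -0.03148676  0.1355385 ]
```

View pics/ov7.png

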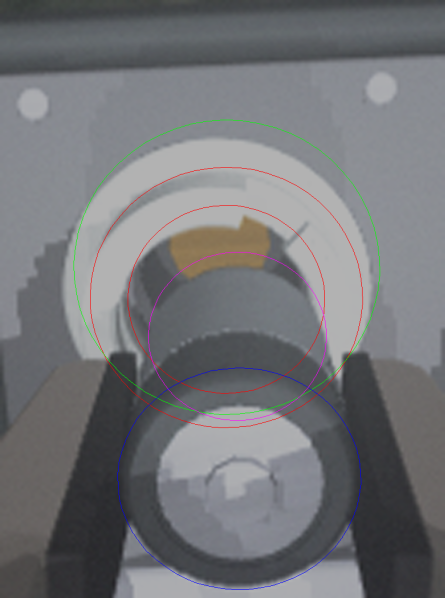

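```bash
cat > shot.py <<'E'
from ov import *
def shot(n):
    c=calibration("wrist");p=bot.observe()["tool_pos"];i=camera("wrist")[:,:,::-1].copy();cv2.imwrite(f"pics/{n}.png",i);return c,p,i
E
python3 - <<'E'
from shot import *
c,p,i=shot("wrist8")
q=onz(c,[[320,271]],p[2]+.0275)[0];print("cell",q,p)
off=np.array([250,130]);s=6
im=cv2.resize(i[130:305,250:380],None,fx=s,fy=s,interpolation=cv2.INTER_CUBIC)
im=(im*.7).astype(np.uint8)
w=(.4931,-.0342)
circ(c,im,*w,.088,.0195,(0,0,255),s,off)
circ(c,im,*w,.088,.027,(0,0,255),s,off)
circ(c,im,*w,.067,.033,(0,255,0),s,off)
circ(c,im,q[0],q[1],p[2]+.0275,.0165,(255,0,0),s,off)
circ(c,im,q[0],q[1],p[2]-.032,.0165,(255,0,255),s,off)
cv2.imwrite("pics/ov8.png",cv2.resize(im,None,fx=.57,fy=.57,interpolation=cv2.INTER_AREA))
E
```

```text
cell [ 0.4954871  -0.03223402  0.1630385 ] [ 0.49753216 -0.03148676  0.1355385 ]
```

View pics/ov8.png

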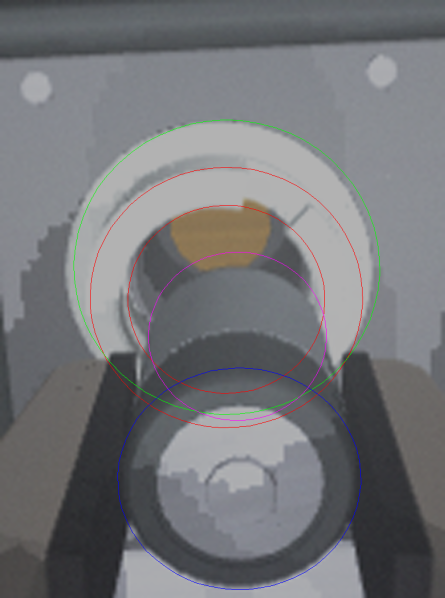

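```bash
python3 -m creep '[{"grip":1,"tx":0.45,"ty":-0.25,"tz":0,"spin":0},{"grip":1,"tx":0.45,"ty":-0.25,"tz":0.6,"spin":0},{"grip":1,"tx":0.45,"ty":-0.25,"tz":1.2,"spin":0},{"grip":1,"tx":0.45,"ty":-0.25,"tz":1.7,"spin":0},{"grip":1,"tx":0.45,"ty":-0.25,"tz":1.7,"spin":0}]'
python3 - <<'E'
from shot import *
c,p,i=shot("wrist9")
print(p)
off=np.array([250,130]);s=6
im=cv2.resize(i[130:305,250:380],None,fx=s,fy=s,interpolation=cv2.INTER_CUBIC)
w=(.4931,-.0345)
circ(c,im,*w,.088,.0195,(0,0,255),s,off)
circ(c,im,*w,.088,.027,(0,0,255),s,off)
cv2.imwrite("pics/ov9.png",cv2.resize(im,None,fx=.57,fy=.57,interpolation=cv2.INTER_AREA))
E
```

```text
time: 5.75
tool_pos: [0.4931, -0.0338, 0.1184]
ee_rot: [0.004, 0.034, 0.999, 0.003]
wrist_force: [-0.0, -0.8, -0.7]
width: 0.0325
[ 0.49313355 -0.03382214  0.11843991]
```

View pics/ov9.png

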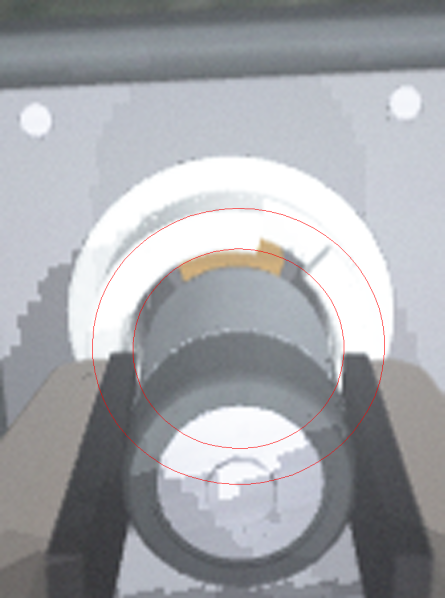

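```bash
python3 -m creep '[{"grip":1,"tx":0,"ty":-0.05,"tz":0.6,"spin":0},{"grip":1,"tx":0,"ty":-0.05,"tz":1.2,"spin":0},{"grip":1,"tx":0,"ty":-0.05,"tz":1.8,"spin":0},{"grip":1,"tx":0,"ty":-0.05,"tz":2.4,"spin":0},{"grip":1,"tx":0,"ty":-0.05,"tz":2.4,"spin":0}]'
python3 - <<'E'
from shot import *
c,p,i=shot("wrist10")
print(p,bot.observe()["wrist_force"])
off=np.array([250,130]);s=6
im=cv2.resize(i[130:305,250:380],None,fx=s,fy=s,interpolation=cv2.INTER_CUBIC)
cv2.imwrite("pics/ov10.png",cv2.resize(im,None,fx=.57,fy=.57,interpolation=cv2.INTER_AREA))
E
```

```text
time: 6.42
tool_pos: [0.4931, -0.0342, 0.0941]
ee_rot: [0.003, 0.034, 0.999, 0.003]
wrist_force: [0.8, 0.6, -1.1]
width: 0.0323
[ 0.49310048 -0.03420942  0.09411442] [ 0.70109364  0.19828961 -0.84655938]
```

View pics/ov10.png

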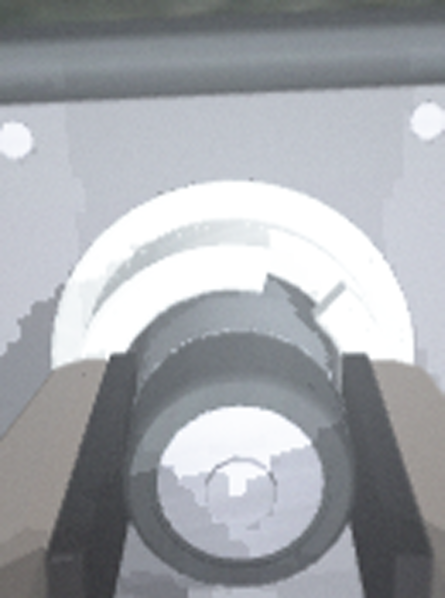

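The cell is inside the collar with no contact force, and a slot is visible up-right of the cell. Releasing.

```bash
python3 -m creep '[{"grip":0.1,"tx":0,"ty":0,"tz":0,"spin":0},{"grip":0.0,"tx":0,"ty":0,"tz":0,"spin":0},{"grip":0,"tx":0,"ty":0,"tz":0,"spin":0},{"grip":0,"tx":0,"ty":0,"tz":0,"spin":0}]'
python3 - <<'E'
from shot import *
c,p,i=shot("wrist11")
print(p,bot.observe()["wrist_force"])
im=cv2.resize(i[130:305,230:400],None,fx=4,fy=4,interpolation=cv2.INTER_CUBIC)
cv2.imwrite("pics/ov11.png",np.clip(im.astype(float)*.7,0,255).astype(np.uint8))
E
```

```text
time: 6.98
tool_pos: [0.4935, -0.0342, 0.0946]
ee_rot: [0.004, 0.034, 0.999, 0.003]
wrist_force: [0.1, -0.3, -0.1]
width: 0.0458
[ 0.493491   -0.03422004  0.09458778] [-0.61572672 -0.23085616 -0.10000083]
```

View pics/ov11.png

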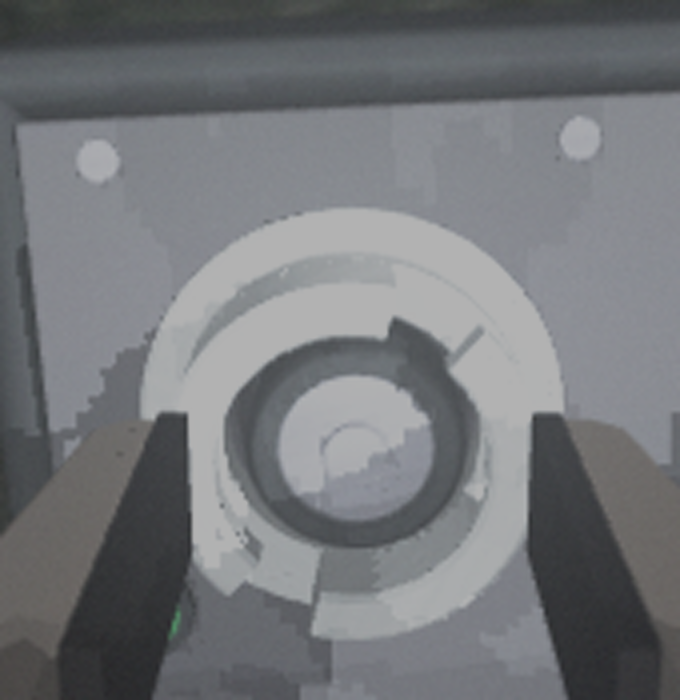

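```bash
python3 - <<'E'
from shot import *
c=calibration("wrist")
px=np.array([[391,320],[450,362],[483,328],[248,570],[322,548],[313,632],[240,592]])/4+[230,130]
w=np.array([.4931,-.0345])
for q in onz(c,px,.088):
    d=q[:2]-w; t=rot().T@np.r_[d,0]; print(np.round(q,4),"r",np.hypot(*d)*1000,"ang tool x->y",np.degrees(np.arctan2(t[1],t[0])))
# rim circle fit
pts=np.array([[190,380],[230,400],[475,420],[357,280]])/4+[230,130]
print(onz(c,pts,.088))
im=cv2.imread("pics/ov11.png")
for r in(.0195,.027): circ(c,im,*w,.088,r,(0,0,255),4,np.array([230,130]))
cv2.imwrite("pics/ov11b.png",im)
E
```

```text
[ 0.472  -0.0292  0.088 ] r 21.73302240660577 ang tool x->y 10.223578707566933
[ 0.4786 -0.0215  0.088 ] r 19.505297580527888 ang tool x->y 38.04932538875598
[ 0.474  -0.0167  0.088 ] r 26.077165069567364 ang tool x->y 39.122687429052014
[ 0.508 -0.052  0.088] r 22.986290131186824 ang tool x->y -134.17360113409177
[ 0.5052 -0.0411  0.088 ] r 13.842901864106386 ang tool x->y -155.19141911064153
[ 0.5185 -0.0435  0.088 ] r 26.967959828662945 ang tool x->y -164.46115240642519
[ 0.5114 -0.0535  0.088 ] r 26.363873400954326 ang tool x->y -137.7551939059203
[[ 0.47872768 -0.05745171  0.088     ]
 [ 0.48201352 -0.05220298  0.088     ]
 [ 0.48729654 -0.01841197  0.088     ]
 [ 0.46608138 -0.03346734  0.088     ]]
```

View pics/ov11b.png

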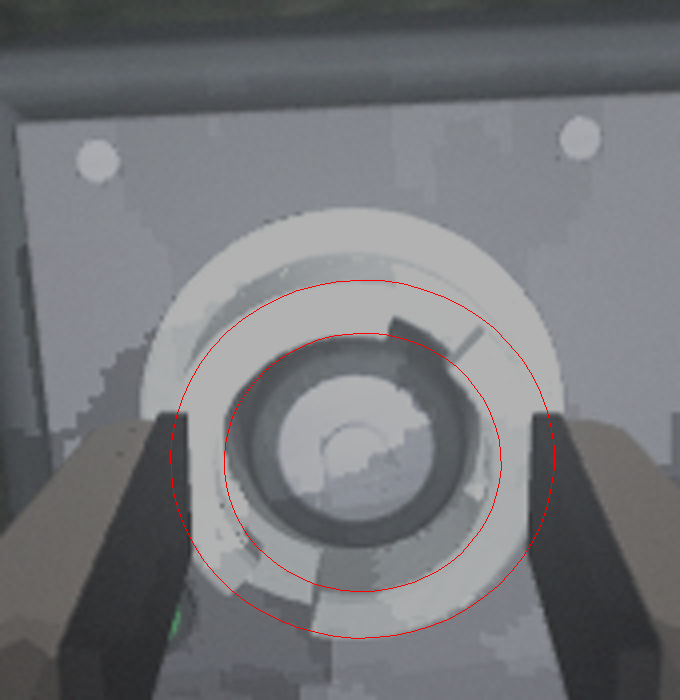

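The cell dropped into the well and shows its button up. The slot line is about 26.5° clockwise from tool x, which is 150° or −30° in world. Now to the cap.

```bash
python3 -m creep '[{"grip":-0.1,"tx":0,"ty":0,"tz":-5,"spin":0},{"grip":-0.3,"tx":0,"ty":0,"tz":-10,"spin":0},{"grip":-0.5,"tx":0,"ty":-5,"tz":-13,"spin":0.1},{"grip":-0.5,"tx":-1,"ty":-11,"tz":-13,"spin":0.2},{"grip":-0.5,"tx":-2,"ty":-17,"tz":-13,"spin":0.34}]'
python3 - <<'E'
from shot import *
c,p,i=shot("wrist12")
o=bot.observe();print(p,o["joint_pos"],np.degrees(np.arctan2(*rot()[[1,0],0])))
print(tool([.53-p[0],-.30-p[1],.22-p[2]]))
E
```

```text
time: 7.65
tool_pos: [0.5014, -0.2073, 0.2247]
ee_rot: [0.004, 0.204, 0.979, 0.004]
wrist_force: [1.5, 0.2, -0.6]
width: 0.0691
[ 0.50137486 -0.20734587  0.22471368] [-0.01032943  0.28063613  0.43270465  1.88179125 -0.14206444  0.99814506
  1.62947039] 155.6576786905931
[-6.42197157 -7.26342793  0.5147284 ]
```

View pics/wrist12.png

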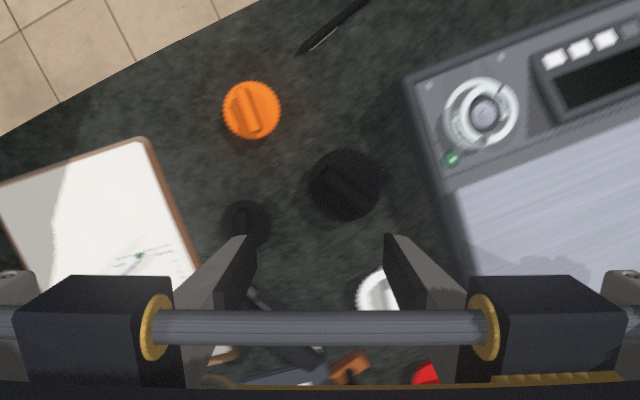

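```bash
python3 -m creep '[{"grip":-0.5,"tx":-1.5,"ty":-2.5,"tz":0,"spin":-0.18},{"grip":-0.5,"tx":-3,"ty":-5,"tz":0,"spin":-0.36},{"grip":-0.5,"tx":-5.1,"ty":-7.8,"tz":0,"spin":-0.54},{"grip":-0.5,"tx":-5.1,"ty":-7.8,"tz":0,"spin":-0.72},{"grip":-0.5,"tx":-5.1,"ty":-7.8,"tz":0,"spin":-0.9}]'
for k in 1 2; do :; done
python3 -m creep '[{"grip":-0.5,"tx":0,"ty":0,"tz":0,"spin":-0.18},{"grip":-0.5,"tx":0,"ty":0,"tz":0,"spin":-0.36},{"grip":-0.5,"tx":0,"ty":0,"tz":0,"spin":-0.54},{"grip":-0.5,"tx":0,"ty":0,"tz":0,"spin":-0.72},{"grip":-0.5,"tx":0,"ty":0,"tz":0,"spin":-0.9}]'
python3 -m creep '[{"grip":-0.5,"tx":0,"ty":0,"tz":0,"spin":-0.18},{"grip":-0.5,"tx":0,"ty":0,"tz":0,"spin":-0.36},{"grip":-0.5,"tx":0,"ty":0,"tz":0,"spin":-0.54},{"grip":-0.5,"tx":0,"ty":0,"tz":0,"spin":-0.72},{"grip":-0.5,"tx":0,"ty":0,"tz":0,"spin":-0.9}]'
python3 - <<'E'
from shot import *
o=bot.observe();p=o["tool_pos"];print(p,o["joint_pos"],np.degrees(np.arctan2(*rot()[[1,0],0])))
print(tool([.516-p[0],-.30-p[1],.22-p[2]]))
E
```

```text
time: 8.32
tool_pos: [0.5145, -0.3093, 0.2247]
ee_rot: [0.005, -0.238, 0.971, -0.002]
wrist_force: [0.2, 0.4, -0.1]
width: 0.0691
time: 8.95
tool_pos: [0.5114, -0.3049, 0.2153]
ee_rot: [-0.007, -0.558, 0.83, 0.008]
wrist_force: [1.0, 0.2, -3.2]
width: 0.0691
time: 9.57
tool_pos: [0.5135, -0.2365, 0.1672]
ee_rot: [0.036, 0.806, -0.59, 0.014]
wrist_force: [0.9, -0.1, 1.2]
width: 0.0689
[ 0.51348808 -0.2365138   0.16716167] [ 1.25918625  1.07144381 -1.56686433  1.81166131  1.13877508  1.50730161
  2.9215138 ] -72.33071437088988
[ 6.45371282  1.88814649 -4.80327499]
```

Wrong way: negative spin raises joint 7, so the arm drove into its limits. The clockwise twist lowers joint 7, so the original orientation was right. Unwinding.

```bash
python3 -m creep '[{"grip":-0.5,"tx":0,"ty":0,"tz":-1,"spin":0.18},{"grip":-0.5,"tx":0,"ty":0,"tz":-2,"spin":0.36},{"grip":-0.5,"tx":0,"ty":0,"tz":-3,"spin":0.54},{"grip":-0.5,"tx":0,"ty":0,"tz":-4,"spin":0.72},{"grip":-0.5,"tx":0,"ty":0,"tz":-5,"spin":0.9}]'
python3 - <<'E'
from shot import *
o=bot.observe();p=o["tool_pos"];print(p,o["joint_pos"],np.degrees(np.arctan2(*rot()[[1,0],0])),rot()[:,2])
E
```

```text
time: 10.2
tool_pos: [0.5143, -0.2329, 0.217]
ee_rot: [-0.026, -0.467, 0.884, -0.028]
wrist_force: [0.1, 0.3, 0.4]
width: 0.0692
[ 0.51434373 -0.232909    0.21701369] [ 1.26234795  0.89816046 -1.50549886  1.76753349  0.97434269  1.4475787
  2.11036531] -124.37130583655372 [-0.02045617 -0.07424539 -0.99703017]
```

```bash
python3 -m creep '[{"grip":-0.5,"tx":0,"ty":0,"tz":0,"spin":0.18},{"grip":-0.5,"tx":0,"ty":0,"tz":0,"spin":0.36},{"grip":-0.5,"tx":0,"ty":0,"tz":0,"spin":0.54},{"grip":-0.5,"tx":0,"ty":0,"tz":0,"spin":0.72},{"grip":-0.5,"tx":0,"ty":0,"tz":0,"spin":0.9}]'
python3 - <<'E'
from shot import *
o=bot.observe();p=o["tool_pos"];print(p,o["joint_pos"],np.degrees(np.arctan2(*rot()[[1,0],0])),rot()[:,2])
cv2.imwrite("pics/side13.png",camera("side")[:,:,::-1])
E
```

```text
time: 10.82
tool_pos: [0.5142, -0.2329, 0.2168]
ee_rot: [-0.012, -0.033, 0.999, -0.037]
wrist_force: [-0.5, -0.9, -0.4]
width: 0.0688
[ 0.51419558 -0.23294951  0.21679422] [ 1.2332881   0.75763983 -1.35512735  1.76902636  0.8427673   1.32328066
  1.29941685] -176.2764401303057 [-0.02086391 -0.0744804  -0.9970042 ]
```

View pics/side13.png

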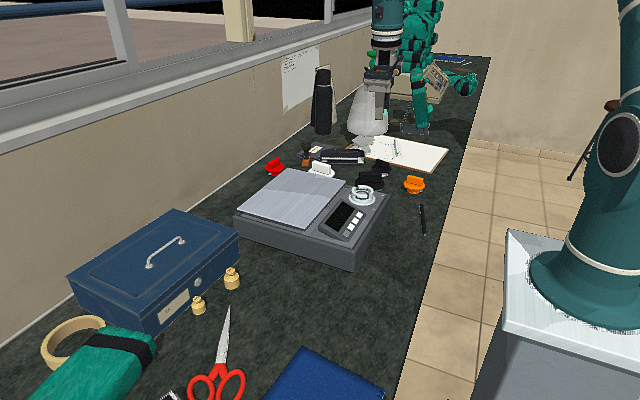

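```bash
python3 - <<'E'
from shot import *
p=bot.observe()["tool_pos"]
for w in [(.48,-.28,.27),(.45,-.33,.32),(.41,-.38,.35),(.36,-.42,.35),(.30,-.45,.35),(.24,-.47,.35),(.18,-.48,.35),(.12,-.48,.35),(.06,-.48,.35),(0,-.48,.35),(-.06,-.46,.35),(-.1,-.43,.35)]: print(w,np.round(tool(np.array(w)-p),1))
E
```

```text
(0.48, -0.28, 0.27) [ 3.8 -4.9 -4.8]
(0.45, -0.33, 0.32) [  7.3 -10.   -9.4]
(0.41, -0.38, 0.35) [ 11.6 -15.  -11.9]
(0.36, -0.42, 0.35) [ 16.8 -18.7 -11.5]
(0.3, -0.45, 0.35) [ 23.  -21.3 -11.2]
(0.24, -0.47, 0.35) [ 29.1 -22.9 -10.9]
(0.18, -0.48, 0.35) [ 35.2 -23.5 -10.7]
(0.12, -0.48, 0.35) [ 41.2 -23.1 -10.6]
(0.06, -0.48, 0.35) [ 47.1 -22.8 -10.4]
(0, -0.48, 0.35) [ 53.1 -22.4 -10.3]
(-0.06, -0.46, 0.35) [ 59.  -20.  -10.4]
(-0.1, -0.43, 0.35) [ 62.8 -16.8 -10.5]
```

```bash
python3 -m creep '[{"grip":-0.5,"tx":3.8,"ty":-4.9,"tz":-4.8,"spin":0.1},{"grip":-0.5,"tx":7.3,"ty":-10,"tz":-9.4,"spin":0.2},{"grip":-0.5,"tx":11.6,"ty":-15,"tz":-11.9,"spin":0.3},{"grip":-0.5,"tx":16.8,"ty":-18.7,"tz":-11.5,"spin":0.4},{"grip":-0.5,"tx":23,"ty":-21.3,"tz":-11.2,"spin":0.4}]'
python3 - <<'E'
from shot import *
o=bot.observe();p=o["tool_pos"];print(p,o["joint_pos"],np.degrees(np.arctan2(*rot()[[1,0],0])),rot()[:,2])
E
```

```text
time: 11.5
tool_pos: [0.3315, -0.4314, 0.3483]
ee_rot: [-0.003, 0.168, 0.985, -0.039]
wrist_force: [0.3, -1.5, -0.6]
width: 0.0689
[ 0.3314932  -0.43137969  0.34829915] [ 1.85911175  0.5911781  -1.50228196  1.67515887  0.67455808  1.44392406
  1.5096606 ] 160.65423136986809 [-0.01994339 -0.07646112 -0.99687309]
```

```bash
cat > wp.py <<'E'
from shot import *
def wp(W):
    p=bot.observe()["tool_pos"]
    for w in W: print(w,np.round(tool(np.array(w)-p),1))
def st():
    o=bot.observe();print("t",o["time"],"p",np.round(o["tool_pos"],4),"j",np.round(o["joint_pos"],2),"yaw",round(np.degrees(np.arctan2(*rot()[[1,0],0])),1),"z",np.round(rot()[:,2],4),"F",np.round(o["wrist_force"],1),"M",np.round(o["moment"],2),"w",round(o["width"],4))
E
python3 -c "
from wp import *
st();wp([(.40,-.385,.37),(.44,-.33,.40),(.46,-.27,.42),(.47,-.21,.44),(.47,-.15,.45)])"
```

```text
t 11.5 p [ 0.3315 -0.4314  0.3483] j [ 1.86  0.59 -1.5   1.68  0.67  1.44  1.51] yaw 160.7 z [-0.0199 -0.0765 -0.9969] F [ 0.3 -1.5 -0.6] M [ 0.03 -0.03  0.03] w 0.0689
(0.4, -0.385, 0.37) [-4.9  6.5 -2.7]
(0.44, -0.33, 0.4) [-6.9 12.7 -6.1]
(0.46, -0.27, 0.42) [-6.8 18.9 -8.6]
(0.47, -0.21, 0.44) [ -5.8  24.7 -11.1]
(0.47, -0.15, 0.45) [ -3.8  30.2 -12.6]
```

```bash
python3 -m creep '[{"grip":-0.5,"tx":-3,"ty":5,"tz":-2.7,"spin":0},{"grip":-0.5,"tx":-6.9,"ty":10,"tz":-6.1,"spin":0},{"grip":-0.5,"tx":-6.8,"ty":16,"tz":-8.6,"spin":0},{"grip":-0.5,"tx":-5.8,"ty":22,"tz":-11.1,"spin":0},{"grip":-0.5,"tx":-3.8,"ty":28,"tz":-12.6,"spin":0}]'
python3 -c "
from wp import *
st();wp([(.46,-.11,.45),(.45,-.05,.45),(.44,.01,.45),(.43,.07,.45),(.41,.13,.45)])"
```

```text
time: 12.12
tool_pos: [0.4623, -0.1843, 0.4499]
ee_rot: [-0.003, 0.166, 0.985, -0.039]
wrist_force: [0.3, 0.7, 0.1]
width: 0.069
t 12.125 p [ 0.4623 -0.1843  0.4499] j [ 1.43  0.37 -1.51  1.57  0.45  1.57  1.16] yaw 160.9 z [-0.019  -0.076  -0.9969] F [0.3 0.7 0.1] M [ 0.04 -0.04  0.01] w 0.069
(0.46, -0.11, 0.45) [ 2.7  6.9 -0.6]
(0.45, -0.05, 0.45) [ 5.6 12.2 -1. ]
(0.44, 0.01, 0.45) [ 8.5 17.6 -1.4]
(0.43, 0.07, 0.45) [11.4 22.9 -1.9]
(0.41, 0.13, 0.45) [15.2 27.9 -2.3]
```

```bash
python3 -m creep '[{"grip":-0.5,"tx":2.3,"ty":5.5,"tz":-0.5,"spin":0},{"grip":-0.5,"tx":4.9,"ty":11,"tz":-1,"spin":0},{"grip":-0.5,"tx":8,"ty":16.5,"tz":-1.4,"spin":0},{"grip":-0.5,"tx":11.4,"ty":22,"tz":-1.9,"spin":0},{"grip":-0.5,"tx":15,"ty":27,"tz":-2.3,"spin":0}]'
python3 -c "
from wp import *
st();wp([(.40,.16,.45),(.38,.22,.45),(.35,.28,.45),(.32,.33,.45),(.28,.38,.45)])"
```

```text
time: 12.75
tool_pos: [0.4093, 0.1208, 0.4504]
ee_rot: [-0.003, 0.164, 0.986, -0.039]
wrist_force: [0.5, -0.4, 0.2]
width: 0.0689
t 12.75 p [0.4093 0.1208 0.4504] j [ 1.28 -0.11 -1.51  1.67 -0.05  1.51  1.02] yaw 161.1 z [-0.0196 -0.0753 -0.997 ] F [ 0.5 -0.4  0.2] M [ 0.05 -0.   -0.03] w 0.0689
(0.4, 0.16, 0.45) [ 2.2  3.4 -0.2]
(0.38, 0.22, 0.45) [ 6.   8.4 -0.6]
(0.35, 0.28, 0.45) [10.8 13.1 -1. ]
(0.32, 0.33, 0.45) [15.2 16.8 -1.4]
(0.28, 0.38, 0.45) [20.6 20.3 -1.7]
```

```bash
python3 -m creep '[{"grip":-0.5,"tx":2.2,"ty":3.4,"tz":0,"spin":0.18},{"grip":-0.5,"tx":6,"ty":8.4,"tz":0,"spin":0.36},{"grip":-0.5,"tx":8,"ty":13,"tz":0,"spin":0.54},{"grip":-0.5,"tx":8,"ty":18,"tz":0,"spin":0.72},{"grip":-0.5,"tx":8,"ty":23,"tz":0,"spin":0.9}]'
python3 -c "
from wp import *
st()"
```

```text
time: 13.38
tool_pos: [0.3482, 0.3008, 0.445]
ee_rot: [0.019, 0.577, 0.816, -0.012]
wrist_force: [1.3, -0.5, -0.6]
width: 0.0688
t 13.375 p [0.3482 0.3008 0.445 ] j [ 1.14 -0.31 -1.57  1.64 -0.26  1.51 -0.07] yaw 109.5 z [ 0.0172 -0.0424 -0.999 ] F [ 1.3 -0.5 -0.6] M [-0.01  0.06  0.02] w 0.0688
```

```bash
python3 -c "
from wp import *
wp([(.30,.33,.445),(.26,.36,.445),(.24,.41,.445)])"

```

```text
(0.3, 0.33, 0.445) [ 4.3 -3.6 -0.2]
(0.26, 0.36, 0.445) [ 8.5 -6.3 -0.4]
(0.24, 0.41, 0.445) [13.9 -6.6 -0.6]
```

```bash
python3 -m creep '[{"grip":-0.5,"tx":4.3,"ty":-3.6,"tz":0,"spin":0},{"grip":-0.5,"tx":8.5,"ty":-6.3,"tz":0,"spin":0},{"grip":-0.5,"tx":8.5,"ty":-6.3,"tz":0,"spin":0}]'
python3 -c "
from wp import *
st();wp([(.30,.40,.445)])"

```

```text
time: 13.75
tool_pos: [0.2567, 0.3627, 0.4404]
ee_rot: [0.019, 0.572, 0.82, -0.013]
wrist_force: [0.5, -0.4, 0.3]
width: 0.0691
t 13.75 p [0.2567 0.3627 0.4404] j [ 0.83 -0.31 -1.5   1.67 -0.26  1.51 -0.3 ] yaw 110.1 z [ 0.0167 -0.0436 -0.9989] F [ 0.5 -0.4  0.3] M [-0.05  0.03  0.01] w 0.0691
(0.3, 0.4, 0.445) [ 2.   5.3 -0.6]
```

```bash
python3 -c "
from wp import *
wp([(.20,.39,.445),(.15,.41,.445),(.09,.43,.445),(.03,.44,.445),(.02,.50,.445),(.01,.56,.445)])"

```

```text
(0.2, 0.39, 0.445) [ 4.5 -4.4 -0.7]
(0.15, 0.41, 0.445) [ 8.1 -8.4 -0.8]
(0.09, 0.43, 0.445) [ 12.  -13.3  -1. ]
(0.03, 0.44, 0.445) [ 15.  -18.6  -1.2]
(0.02, 0.5, 0.445) [ 21.  -17.5  -1.5]
(0.01, 0.56, 0.445) [ 27.  -16.4  -1.7]
```

```bash
python3 -m creep '[{"grip":-0.5,"tx":4.5,"ty":-4.4,"tz":0,"spin":0},{"grip":-0.5,"tx":8.1,"ty":-8.4,"tz":0,"spin":0},{"grip":-0.5,"tx":12,"ty":-13.3,"tz":0,"spin":0},{"grip":-0.5,"tx":15,"ty":-18.6,"tz":0,"spin":0},{"grip":-0.5,"tx":21,"ty":-18,"tz":0,"spin":0}]'
python3 -c "
from wp import *
st();wp([(0.02,.52,.445),(0.01,.58,.445)])"

```

```text
time: 14.38
tool_pos: [0.011, 0.4603, 0.4368]
ee_rot: [0.01, 0.569, 0.822, 0.0]
wrist_force: [-28.0, 10.7, -8.8]
width: 0.0691
t 14.375 p [0.011  0.4603 0.4368] j [ 0.32 -0.31 -1.57  1.65 -0.29  1.5  -0.87] yaw 110.6 z [ 0.0168 -0.0108 -0.9998] F [-28.   10.7  -8.8] M [0.76 2.18 0.12] w 0.0691
(0.02, 0.52, 0.445) [ 5.3  3.  -0.9]
(0.01, 0.58, 0.445) [11.2  4.1 -0.9]
```

```bash
python3 -c "
from wp import *
cv2.imwrite('pics/scene15.png',camera('scene')[:,:,::-1])
st();wp([(0.02,.52,.445),(0.05,.45,.445)])"

```

```text
t 14.425 p [0.0139 0.4618 0.4386] j [ 0.32 -0.31 -1.57  1.65 -0.29  1.5  -0.87] yaw 110.3 z [ 0.0182 -0.0058 -0.9998] F [0.4 0.6 1.1] M [-0.01  0.02 -0.03] w 0.069
(0.02, 0.52, 0.445) [ 5.2  2.6 -0.7]
(0.05, 0.45, 0.445) [-2.4  3.  -0.6]
```

View pics/scene15.png

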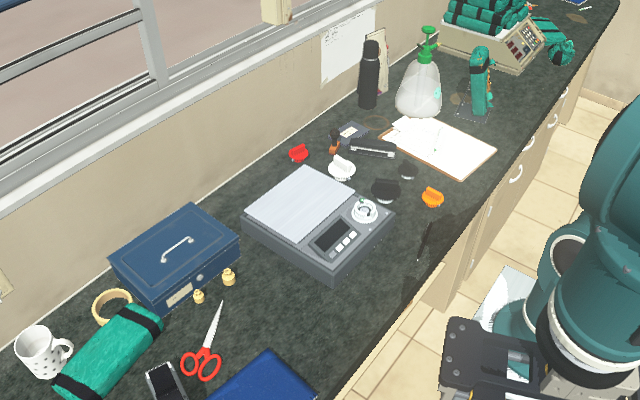

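The 28 N was only a transient; the wrist force is back to about 0 and the tilt is down to about 1°. Now I'll spin clockwise here to bring the elbow off its limit, then return.

```bash
python3 -m creep '[{"grip":-0.5,"tx":-1,"ty":1,"tz":0,"spin":0.18},{"grip":-0.5,"tx":-2,"ty":3,"tz":0,"spin":0.36},{"grip":-0.5,"tx":-2,"ty":3,"tz":0,"spin":0.54},{"grip":-0.5,"tx":-2,"ty":3,"tz":0,"spin":0.72},{"grip":-0.5,"tx":-2,"ty":3,"tz":0,"spin":0.9}]'
python3 -c "
from wp import *
st();wp([(0.1,.43,.445),(0.16,.41,.445),(.22,.38,.445),(.28,.34,.445),(.33,.30,.445)])"

```

```text
time: 15.05
tool_pos: [0.0504, 0.4527, 0.4389]
ee_rot: [0.008, 0.873, 0.488, 0.006]
wrist_force: [0.1, -0.1, -0.2]
width: 0.069
t 15.05 p [0.0504 0.4527 0.4389] j [ 0.36 -0.31 -1.53  1.66 -0.29  1.5  -1.69] yaw 58.4 z [ 0.0188 -0.0075 -0.9998] F [ 0.1 -0.1 -0.2] M [-0.11  0.18  0.05] w 0.069
(0.1, 0.43, 0.445) [ 0.7  5.4 -0.5]
(0.16, 0.41, 0.445) [ 2.1 11.6 -0.4]
(0.22, 0.38, 0.445) [ 2.7 18.3 -0.2]
(0.28, 0.34, 0.445) [ 2.4 25.5 -0.1]
(0.33, 0.3, 0.445) [ 1.7 31.8  0. ]
```

```bash
python3 -m creep '[{"grip":-0.5,"tx":0.7,"ty":5.4,"tz":0,"spin":0},{"grip":-0.5,"tx":2.1,"ty":11,"tz":0,"spin":0},{"grip":-0.5,"tx":2.7,"ty":17,"tz":0,"spin":0},{"grip":-0.5,"tx":2.4,"ty":23,"tz":0,"spin":0},{"grip":-0.5,"tx":2.2,"ty":26,"tz":0,"spin":0}]'
python3 -c "
from wp import *
st();wp([(.33,.26,.445),(.37,.21,.445),(.40,.16,.445),(.42,.10,.445),(.44,.04,.445)])"

```

```text
time: 15.68
tool_pos: [0.2868, 0.3316, 0.4436]
ee_rot: [0.008, 0.874, 0.486, 0.005]
wrist_force: [-0.5, 0.3, 0.3]
width: 0.0691
t 15.675 p [0.2868 0.3316 0.4436] j [ 0.55 -0.05 -1.39  1.69 -0.03  1.45 -1.4 ] yaw 58.1 z [ 0.0169 -0.0082 -0.9998] F [-0.5  0.3  0.3] M [-0.05  0.11  0.01] w 0.0691
(0.33, 0.26, 0.445) [-3.8  7.5 -0. ]
(0.37, 0.21, 0.445) [-5.9 13.5  0.1]
(0.4, 0.16, 0.445) [-8.6 18.7  0.2]
(0.42, 0.1, 0.445) [-12.6  23.5   0.3]
(0.44, 0.04, 0.445) [-16.7  28.4   0.4]
```

```bash
python3 -m creep '[{"grip":-0.5,"tx":-2.5,"ty":5,"tz":0,"spin":-0.15},{"grip":-0.5,"tx":-4.5,"ty":10,"tz":0,"spin":-0.3},{"grip":-0.5,"tx":-7,"ty":15,"tz":0,"spin":-0.45},{"grip":-0.5,"tx":-11,"ty":20,"tz":0,"spin":-0.6},{"grip":-0.5,"tx":-15,"ty":25,"tz":0,"spin":-0.75}]'
python3 -c "
from wp import *
st();wp([(.44,.0,.43),(.45,-.06,.41),(.46,-.12,.38),(.47,-.17,.34),(.48,-.22,.30)])"

```

```text
time: 16.3
tool_pos: [0.4127, 0.0918, 0.4478]
ee_rot: [0.01, 0.636, 0.772, 0.002]
wrist_force: [0.7, -1.0, -0.1]
width: 0.0687
t 16.3 p [0.4127 0.0918 0.4478] j [ 0.61 -0.09 -0.83  1.73 -0.05  1.46 -0.02] yaw 101.0 z [ 0.0172 -0.009  -0.9998] F [ 0.7 -1.  -0.1] M [-0.01  0.01  0.02] w 0.0687
(0.44, 0.0, 0.43) [-9.5  0.9  1.9]
(0.45, -0.06, 0.41) [-15.6   0.7   4. ]
(0.46, -0.12, 0.38) [-21.6   0.5   7. ]
(0.47, -0.17, 0.34) [-26.7   0.4  11.1]
(0.48, -0.22, 0.3) [-31.7   0.4  15.2]
```

```bash
python3 -m creep '[{"grip":-0.5,"tx":-5,"ty":0.9,"tz":1,"spin":-0.18},{"grip":-0.5,"tx":-10,"ty":0.8,"tz":3,"spin":-0.36},{"grip":-0.5,"tx":-15,"ty":0.7,"tz":5,"spin":-0.54},{"grip":-0.5,"tx":-20,"ty":0.5,"tz":7,"spin":-0.72},{"grip":-0.5,"tx":-25,"ty":0.4,"tz":10,"spin":-0.9}]'
python3 -c "
from wp import *
st();wp([(.50,-.20,.32),(.51,-.24,.28),(.515,-.28,.24),(.52,-.30,.22)])"

```

```text
time: 16.92
tool_pos: [0.4664, -0.1554, 0.3509]
ee_rot: [0.01, 0.233, 0.972, -0.003]
wrist_force: [1.2, -0.1, 0.3]
width: 0.0693
t 16.925 p [ 0.4664 -0.1554  0.3509] j [ 0.79  0.11 -0.57  1.79  0.07  1.24  1.29] yaw 153.0 z [ 0.0187 -0.0103 -0.9998] F [ 1.2 -0.1  0.3] M [-0.01  0.02 -0.  ] w 0.0693
(0.5, -0.2, 0.32) [-5.  -2.4  3.2]
(0.51, -0.24, 0.28) [-7.6 -5.6  7.3]
(0.515, -0.28, 0.24) [-9.7 -8.9 11.3]
(0.52, -0.3, 0.22) [-11.1 -10.4  13.3]
```

Posture and tilt are both good now. Moving over the cap.

```bash
python3 -m creep '[{"grip":-0.5,"tx":-4,"ty":-2.4,"tz":3,"spin":0},{"grip":-0.5,"tx":-7.6,"ty":-5.6,"tz":6,"spin":0},{"grip":-0.5,"tx":-9.7,"ty":-8.9,"tz":10,"spin":0},{"grip":-0.5,"tx":-11,"ty":-10.4,"tz":13.3,"spin":0},{"grip":-0.5,"tx":-11,"ty":-10.4,"tz":13.3,"spin":0}]'
python3 - <<'E'
from wp import *
st()
c,p,i=shot("wrist17")
st()
a=np.clip(cv2.resize(i[130:290,220:420],None,fx=4,fy=3.7).astype(float)*2.5,0,255).astype(np.uint8)
cv2.imwrite("pics/crop17.png",cv2.resize(np.clip(i[110:300,220:420].astype(float)*2.5,0,255).astype(np.uint8),None,fx=3,fy=3,interpolation=cv2.INTER_CUBIC))
E
```

```text
time: 17.55
tool_pos: [0.5177, -0.3001, 0.2175]
ee_rot: [0.007, 0.234, 0.972, -0.002]
wrist_force: [0.2, 0.5, -0.2]
width: 0.0689
t 17.55 p [ 0.5177 -0.3001  0.2175] j [ 0.84  0.42 -0.48  1.72  0.22  1.04  1.39] yaw 153.0 z [ 0.0136 -0.0071 -0.9999] F [ 0.2  0.5 -0.2] M [ 0.02  0.03 -0.03] w 0.0689
t 17.6 p [ 0.5191 -0.299   0.2198] j [ 0.84  0.42 -0.48  1.72  0.22  1.04  1.39] yaw 153.1 z [ 0.0169 -0.0084 -0.9998] F [ 0.4 -0.4  0.4] M [-0.02 -0.03 -0.02] w 0.069
```

View pics/crop17.png

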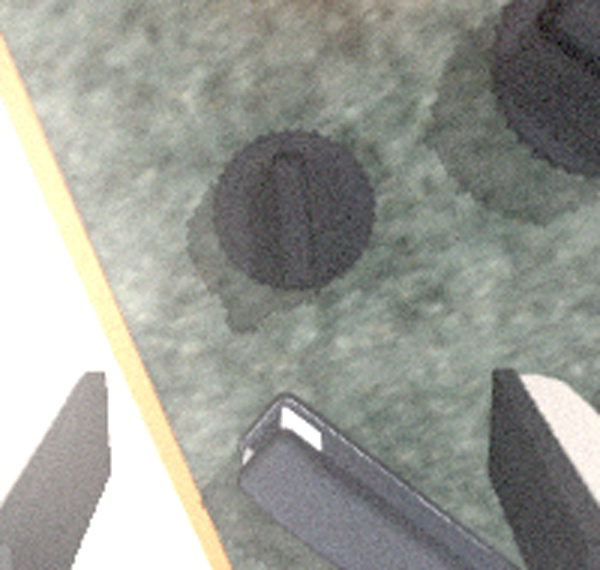

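View pics/wrist17.png

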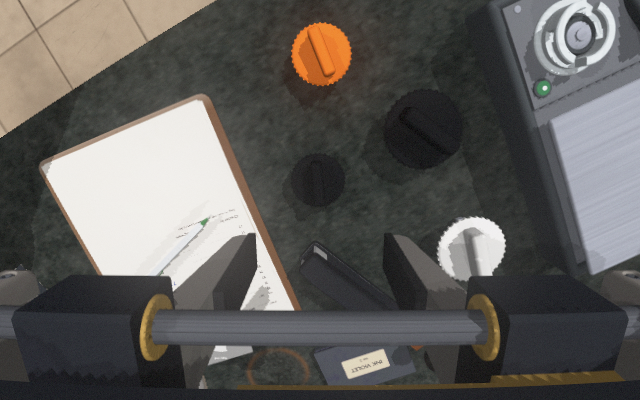

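```bash
python3 - <<'E'
from wp import *
c=calibration("wrist")
f=lambda a:np.array(a)/3+[220,110]
b=onz(c,f([[290,157],[300,283],[277,165],[285,285],[303,158],[312,272]]),.047)
print(b[:,:2])
for k in(0,2,4):
    t=rot().T@(b[k]-b[k+1]);print(np.degrees(np.arctan2(t[1],t[0])),np.hypot(*t[:2]))
print("bar c",b[:2].mean(0),"flange c",onz(c,f([[295,210]]),.0225))
E
```

```text
[[ 0.4972929  -0.29272645]
 [ 0.53857791 -0.30986945]
 [ 0.49772644 -0.29793027]
 [ 0.53683729 -0.31491364]
 [ 0.49960379 -0.28893419]
 [ 0.53690863 -0.30429667]]
-4.382476554213584 0.04469483918556417
-3.4600249398510865 0.042631563099249474
-4.550152858173714 0.040337105241978304
bar c [ 0.51793541 -0.30129795  0.047     ] flange c [[ 0.51886417 -0.30192612  0.0225    ]]
```

```bash
python3 - <<'E'
from wp import *
c=calibration("wrist");p=bot.observe()["tool_pos"]
R=rot()
print(np.round(tool(np.array([.5183,-.3015,.029])-p),2))
for n,px,z in(("stap",[[313,243],[303,252],[350,268]],.047),("big",[[425,130]],.03)):
    for q in onz(c,px,z): print(n,np.round(R.T@(q-np.array([.5183,-.3015,z]))*100,1))
E
```

```text
[ 0.32 -0.27 19.07]
stap [-6.6 -0.6  0.1]
stap [-7.6 -1.7  0.1]
stap [-9.6  3.5  0.2]
big [ 5.5 11.2 -0.1]
```

```bash
python3 -m creep '[{"grip":0.0,"tx":0.3,"ty":-0.3,"tz":4,"spin":-0.07},{"grip":0.0,"tx":0.3,"ty":-0.3,"tz":8,"spin":-0.07},{"grip":0.1,"tx":0.3,"ty":-0.3,"tz":12,"spin":-0.07},{"grip":0.1,"tx":0.3,"ty":-0.3,"tz":13,"spin":-0.07},{"grip":0.1,"tx":0.3,"ty":-0.3,"tz":13,"spin":-0.07}]'
python3 - <<'E'
from wp import *
camera("side")
c,p,i=shot("wrist18")
st()
cv2.imwrite("pics/crop18.png",cv2.resize(np.clip(i[150:310,230:410].astype(float)*2.5,0,255).astype(np.uint8),None,fx=4,fy=4,interpolation=cv2.INTER_CUBIC))
E
```

```text
time: 18.23
tool_pos: [0.5184, -0.3009, 0.0914]
ee_rot: [0.01, 0.198, 0.98, -0.003]
wrist_force: [-1.4, 0.3, -0.1]
width: 0.0416
t 18.325 p [ 0.5188 -0.3016  0.0921] j [ 0.8   0.57 -0.43  1.82  0.32  0.8   1.38] yaw 157.1 z [ 0.0201 -0.0101 -0.9997] F [-0.4 -0.2  1.4] M [ 0.03 -0.04 -0.  ] w 0.0413
```

View pics/crop18.png

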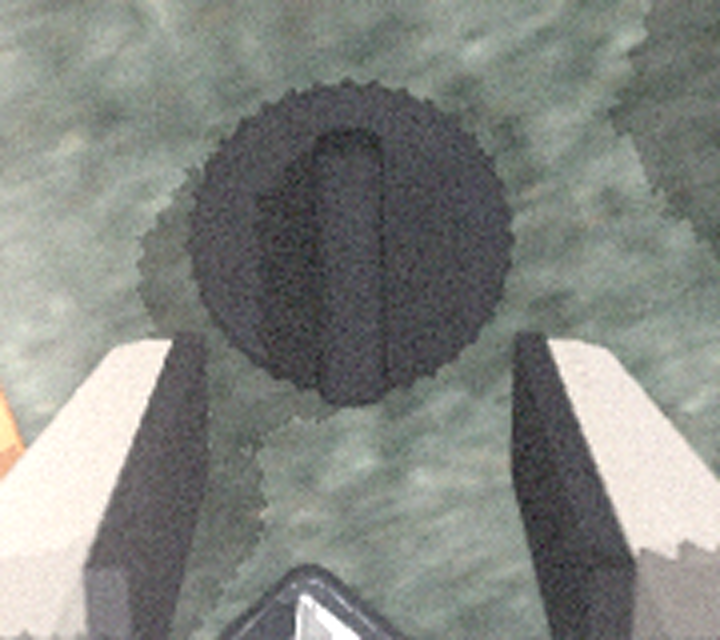

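```bash
python3 - <<'E'
from wp import *
c=calibration("wrist");p=bot.observe()["tool_pos"]
q=onz(c,np.array([[351,268],[351,135],[351,400]])/4+[230,150],.047);print(q)
print(np.round(tool(np.r_[q[0,:2],.029]-p),2), np.round(tool(np.r_[q[1:,:2].mean(0),.029]-p),2))
E
```

```text
[[ 0.51350306 -0.30207158  0.047     ]
 [ 0.49257026 -0.2931972   0.047     ]
 [ 0.53551015 -0.31140266  0.047     ]]
[ 0.61 -0.24  6.3 ] [ 0.55 -0.24  6.3 ]
```

```bash
python3 -m creep '[{"grip":0.1,"tx":0.35,"ty":-0.2,"tz":2,"spin":0},{"grip":0.1,"tx":0.35,"ty":-0.2,"tz":4,"spin":0},{"grip":0.1,"tx":0.35,"ty":-0.2,"tz":5.8,"spin":0},{"grip":0.1,"tx":0.35,"ty":-0.2,"tz":6.2,"spin":0},{"grip":0.1,"tx":0.35,"ty":-0.2,"tz":6.2,"spin":0}]'
python3 - <<'E'
from wp import *
camera("side")
c,p,i=shot("wrist19")
st()
cv2.imwrite("pics/crop19.png",cv2.resize(np.clip(i[150:350,230:410].astype(float)*2.5,0,255).astype(np.uint8),None,fx=3,fy=3,interpolation=cv2.INTER_CUBIC))
E
```

```text
time: 18.95
tool_pos: [0.5162, -0.3025, 0.0298]
ee_rot: [0.011, 0.198, 0.98, -0.003]
wrist_force: [0.5, 0.2, 0.2]
width: 0.0414
t 19.05 p [ 0.5166 -0.3028  0.0305] j [ 0.77  0.66 -0.39  1.84  0.38  0.69  1.34] yaw 157.1 z [ 0.0209 -0.0104 -0.9997] F [-0.1  0.5  0.1] M [0.04 0.   0.03] w 0.0413
```

View pics/crop19.png

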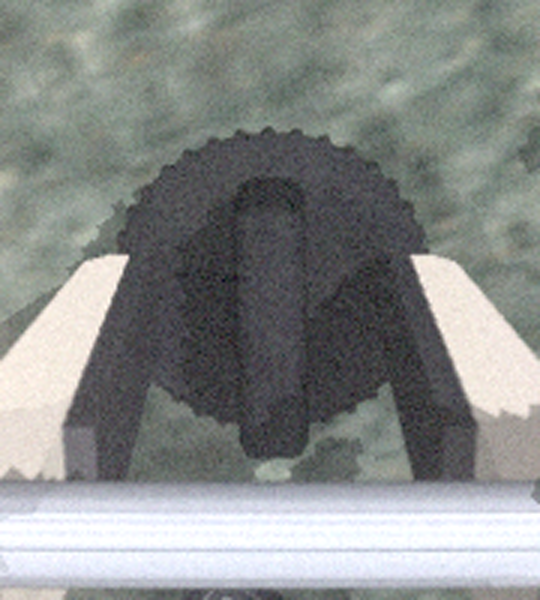

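```bash
python3 - <<'E'
from wp import *
c=calibration("wrist");p=bot.observe()["tool_pos"];R=rot()
for z,y in((.047,[205,455]),(.047,[190,455]),(.025,[130,130])):
    q=onz(c,np.array([[272,y[0]],[272,y[1]]])/3+[230,150],z); print(z,np.round((q-p)@R*100,2))
E
```

```text
0.047 [[ 2.38 -0.06 -1.7 ]
 [-2.14 -0.06 -1.6 ]]
0.047 [[ 2.63 -0.06 -1.71]
 [-2.14 -0.06 -1.6 ]]
0.025 [[ 3.11 -0.06  0.48]
 [ 3.11 -0.06  0.48]]
```

```bash
python3 -m creep '[{"grip":0.4,"tx":0.15,"ty":-0.05,"tz":0.05,"spin":0},{"grip":0.7,"tx":0.15,"ty":-0.05,"tz":0.05,"spin":0},{"grip":1,"tx":0.15,"ty":-0.05,"tz":0.05,"spin":0},{"grip":1,"tx":0.15,"ty":-0.05,"tz":0.05,"spin":0},{"grip":1,"tx":0.15,"ty":-0.05,"tz":0.05,"spin":0}]' 40
python3 - <<'E'
from wp import *
c,p,i=shot("wrist20")
st()
cv2.imwrite("pics/crop20.png",cv2.resize(np.clip(i[150:350,230:410].astype(float)*2.5,0,255).astype(np.uint8),None,fx=3,fy=3,interpolation=cv2.INTER_CUBIC))
E
```

```text
time: 19.68
tool_pos: [0.5151, -0.3027, 0.0301]
ee_rot: [0.011, 0.198, 0.98, -0.003]
wrist_force: [-0.3, 0.3, 0.7]
width: 0.0116
t 19.725 p [ 0.5151 -0.3027  0.0301] j [ 0.77  0.65 -0.39  1.85  0.38  0.69  1.34] yaw 157.1 z [ 0.021  -0.0105 -0.9997] F [-0.7  0.4  1.7] M [0.09 0.05 0.02] w 0.012
```

View pics/crop20.png

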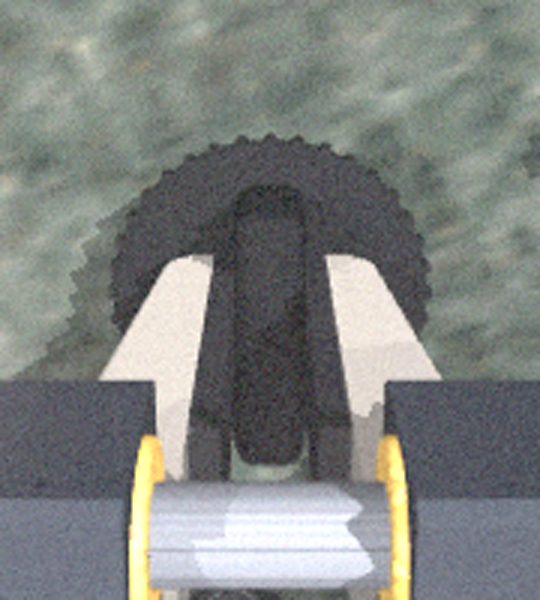

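```bash
python3 -m creep '[{"grip":1,"tx":0,"ty":0,"tz":-5,"spin":0},{"grip":1,"tx":0,"ty":0,"tz":-10,"spin":0},{"grip":1,"tx":0,"ty":0,"tz":-15,"spin":0},{"grip":1,"tx":0,"ty":0,"tz":-19,"spin":0.06},{"grip":1,"tx":0,"ty":0,"tz":-19,"spin":0.13}]'
python3 - <<'E'
from wp import *
camera("side")
c,p,i=shot("wrist21")
st()
wp([(.51,-.25,.22),(.505,-.19,.22),(.50,-.13,.22),(.495,-.08,.22),(.4931,-.0345,.22)])
E
```

```text
time: 20.35
tool_pos: [0.5129, -0.3015, 0.2239]
ee_rot: [0.015, 0.263, 0.965, -0.003]
wrist_force: [-0.1, -0.1, -1.4]
width: 0.0115
t 20.45 p [ 0.5111 -0.3008  0.2207] j [ 0.84  0.4  -0.47  1.74  0.21  1.03  1.34] yaw 149.7 z [ 0.0217 -0.0115 -0.9997] F [-0.2 -0.5 -0.9] M [-0.01  0.01 -0.03] w 0.0116
(0.51, -0.25, 0.22) [2.7 4.3 0. ]
(0.505, -0.19, 0.22) [ 6.1  9.3 -0.1]
(0.5, -0.13, 0.22) [ 9.6 14.2 -0.1]
(0.495, -0.08, 0.22) [12.5 18.2 -0.2]
(0.4931, -0.0345, 0.22) [15.  22.1 -0.3]
```

View pics/wrist21.png

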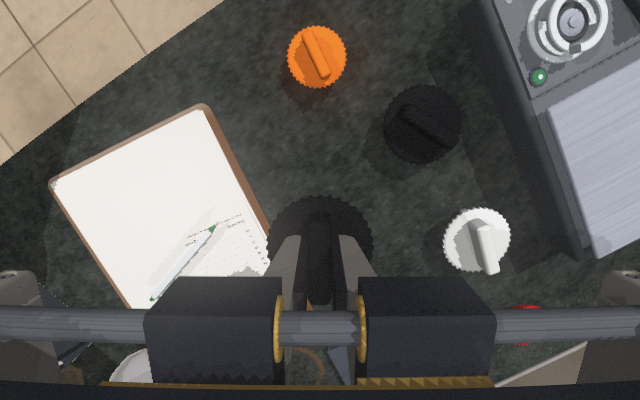

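```bash
python3 -m creep '[{"grip":1,"tx":2,"ty":4.3,"tz":0,"spin":0},{"grip":1,"tx":4,"ty":9.3,"tz":0,"spin":0},{"grip":1,"tx":7,"ty":14.2,"tz":0,"spin":0},{"grip":1,"tx":9,"ty":18.2,"tz":0,"spin":0},{"grip":1,"tx":11,"ty":22.1,"tz":0,"spin":0}]'
python3 -m creep '[{"grip":1,"tx":0,"ty":0,"tz":0,"spin":0}]'
python3 - <<'E'
from wp import *
camera("side")
c,p,i=shot("wrist22")
st()
q=proj(c,[[.4931,-.0345,.088]])[0];print(q)
x,y=int(q[0]),int(q[1]);x0,y0=x-60,max(0,y-60)
im=cv2.resize(i[y0:y0+120,x0:x0+120],None,fx=6,fy=6,interpolation=cv2.INTER_CUBIC)
im=np.clip((im.astype(float)-40)*.95,0,255).astype(np.uint8)
a=im.copy()
for r in(.0195,.027): circ(c,a,.4931,-.0345,.088,r,(0,0,255),6,np.array([x0,y0]))
cv2.imwrite("pics/crop22.png",im[:600]);cv2.imwrite("pics/crop22o.png",a[:600]);print(x0,y0)
E
```

```text
time: 21.08
tool_pos: [0.5272, -0.0529, 0.2175]
ee_rot: [0.011, 0.261, 0.965, -0.003]
wrist_force: [-0.3, -0.6, -0.3]
width: 0.0115
time: 21.2
tool_pos: [0.5267, -0.0488, 0.217]
ee_rot: [0.011, 0.257, 0.966, -0.002]
wrist_force: [0.1, 0.1, -0.3]
width: 0.0114
t 21.3 p [ 0.5266 -0.0528  0.2167] j [ 0.51  0.32 -0.58  1.88  0.22  0.99  0.89] yaw 149.9 z [ 0.0187 -0.0114 -0.9998] F [ 0.2 -0.8 -1.1] M [-0.05  0.02 -0.02] w 0.0116
[318.50500341 152.44824985]
258 92
```

View pics/crop22.png

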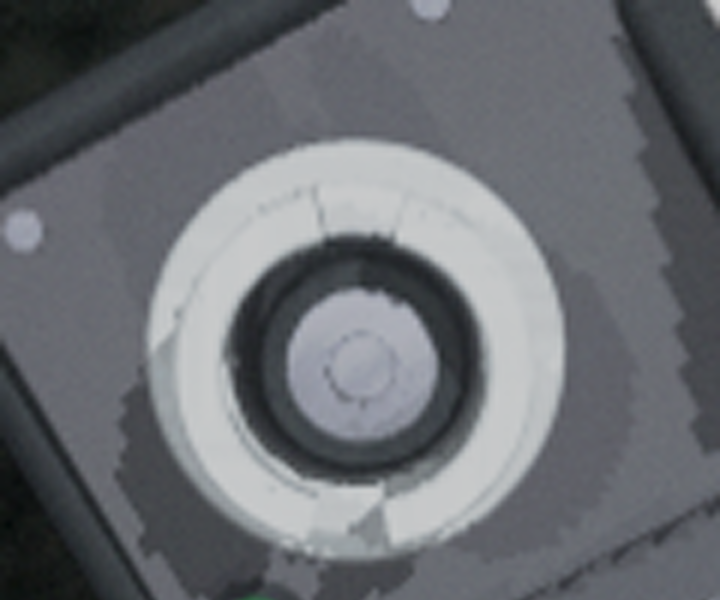

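View pics/crop22o.png

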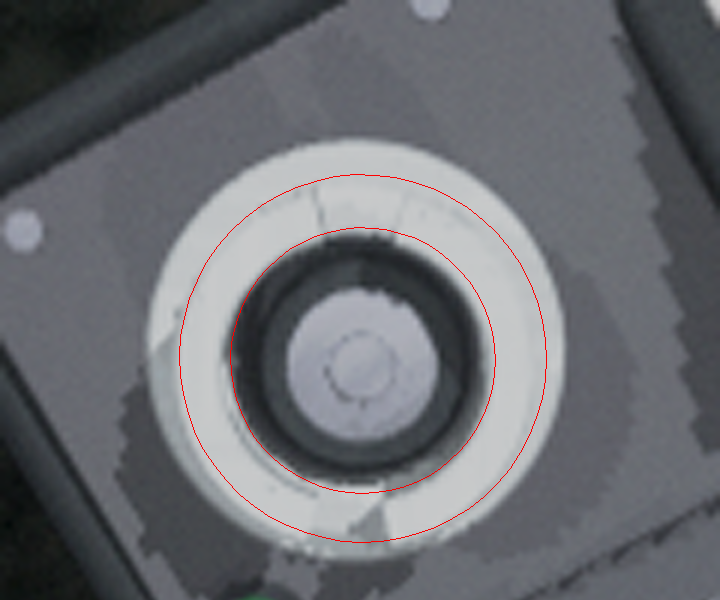

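```bash
python3 - <<'E'
from wp import *
c=calibration("wrist");p=bot.observe()["tool_pos"]
i=cv2.imread("pics/wrist22.png")
a=np.clip(i[170:350,240:400].astype(float)*3,0,255).astype(np.uint8)
a=cv2.resize(a,None,fx=3.3,fy=3.3,interpolation=cv2.INTER_CUBIC)
R=rot()
for dx in(0,):
    circ(c,a,p[0],p[1],p[2]-.005,.0295,(0,0,255),3.3,np.array([240,170]))
cv2.imwrite("pics/crop22f.png",a)
E
```

```text
(no output)
```

View pics/crop22f.png

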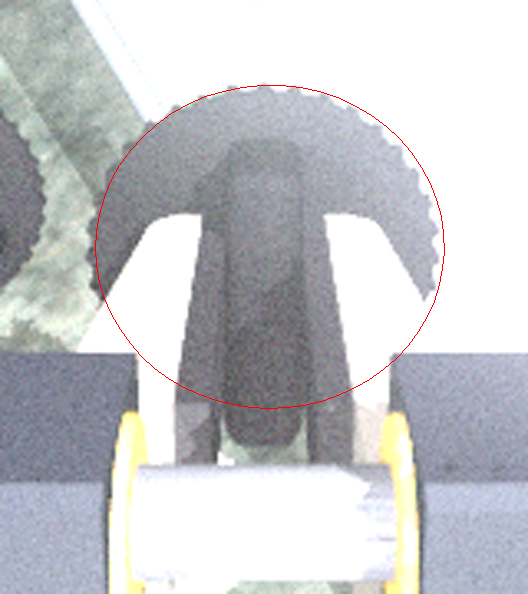

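```bash
python3 - <<'E'
from wp import *
st();wp([(.4930,-.0347,.215),(.4930,-.0347,.170),(.4930,-.0347,.130)])
E
```

```text
t 21.3 p [ 0.5266 -0.0528  0.2167] j [ 0.51  0.32 -0.58  1.88  0.22  0.99  0.89] yaw 149.9 z [ 0.0187 -0.0114 -0.9998] F [ 0.2 -0.8 -1.1] M [-0.05  0.02 -0.02] w 0.0116
(0.493, -0.0347, 0.215) [ 3.8 -0.1  0.1]
(0.493, -0.0347, 0.17) [ 3.9 -0.1  4.6]
(0.493, -0.0347, 0.13) [ 4.  -0.1  8.6]
```

```bash
python3 -m creep '[{"grip":1,"tx":2,"ty":0,"tz":0,"spin":0.02},{"grip":1,"tx":3.8,"ty":-0.1,"tz":1,"spin":0.04},{"grip":1,"tx":3.9,"ty":-0.1,"tz":4.5,"spin":0.04},{"grip":1,"tx":4,"ty":-0.1,"tz":8.4,"spin":0.04},{"grip":1,"tx":4,"ty":-0.1,"tz":8.4,"spin":0.04}]' 60
python3 - <<'E'
from wp import *
camera("wrist")
c,p,i=shot("wrist23")
st();wp([(.4930,-.0347,.118),(.4930,-.0347,.113),(.4930,-.0347,.108)])
cv2.imwrite('pics/side23.png',cv2.resize(camera('side')[120:240,290:440,::-1],None,fx=5,fy=5,interpolation=cv2.INTER_CUBIC))
im=cv2.resize(np.clip(i[130:330,220:420].astype(float)*1.3,0,255).astype(np.uint8),None,fx=3,fy=3,interpolation=cv2.INTER_CUBIC)
circ(c,im,.4931,-.0345,.067,.033,(0,255,0),3,np.array([220,130]))
circ(c,im,.4931,-.0345,.088,.027,(0,0,255),3,np.array([220,130]))
circ(c,im,p[0],p[1],p[2]-.005,.0295,(255,0,255),3,np.array([220,130]))
cv2.imwrite("pics/crop23.png",im)
E
```

```text
time: 21.92
tool_pos: [0.4907, -0.0361, 0.1294]
ee_rot: [0.007, 0.28, 0.96, -0.004]
wrist_force: [0.0, -0.1, -0.2]
width: 0.0115
t 22.025 p [ 0.4935 -0.0355  0.1323] j [ 0.46  0.37 -0.55  2.03  0.29  0.79  0.74] yaw 147.5 z [ 0.0186 -0.0114 -0.9998] F [ 0.7  0.2 -0.7] M [-0.02  0.05 -0.03] w 0.0116
(0.493, -0.0347, 0.118) [0.1 0.  1.4]
(0.493, -0.0347, 0.113) [0.1 0.  1.9]
(0.493, -0.0347, 0.108) [0.1 0.  2.4]
```

View pics/crop23.png

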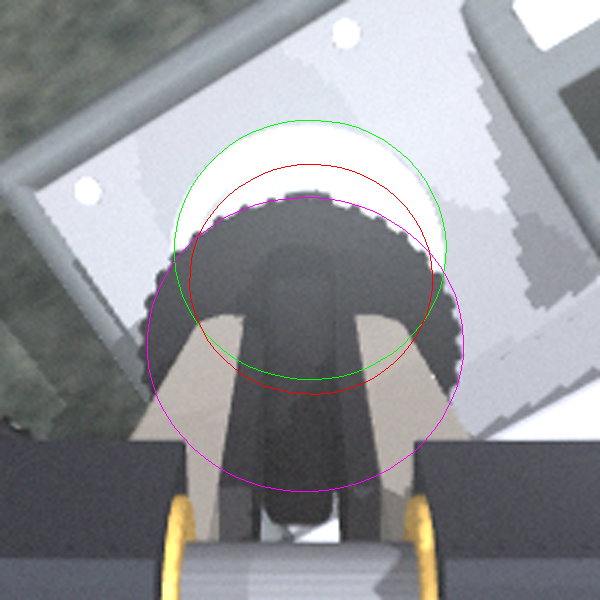

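View pics/side23.png

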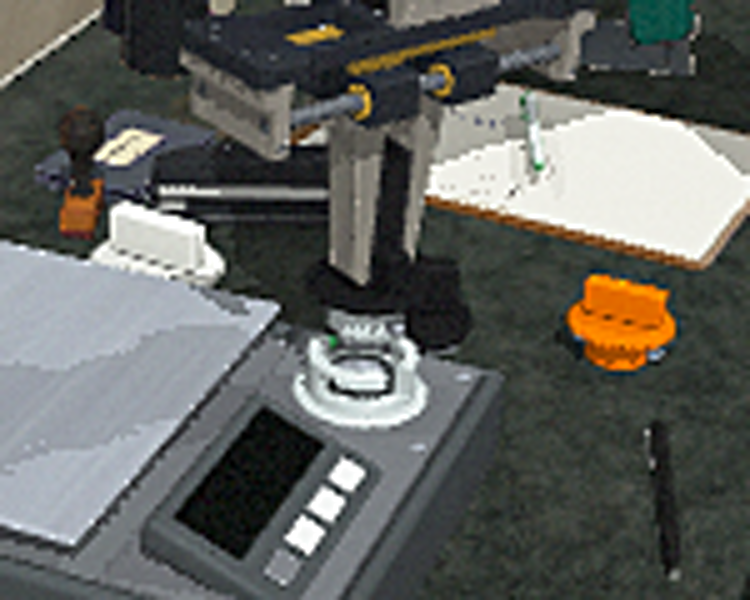

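```bash
python3 -m creep '[{"grip":1,"tx":0.1,"ty":0.05,"tz":0.5,"spin":0},{"grip":1,"tx":0.1,"ty":0.05,"tz":1.1,"spin":0},{"grip":1,"tx":0.1,"ty":0.05,"tz":1.6,"spin":0},{"grip":1,"tx":0.1,"ty":0.05,"tz":1.9,"spin":0},{"grip":1,"tx":0.1,"ty":0.05,"tz":1.9,"spin":0}]'
python3 - <<'E'
from wp import *
st();camera("wrist");st()
E
```

```text
time: 22.7
tool_pos: [0.4937, -0.0345, 0.1137]
ee_rot: [0.011, 0.279, 0.96, -0.003]
wrist_force: [0.0, 0.5, -1.4]
width: 0.0115
t 22.7 p [ 0.4937 -0.0345  0.1137] j [ 0.44  0.4  -0.54  2.05  0.32  0.75  0.72] yaw 147.6 z [ 0.0197 -0.0115 -0.9997] F [ 0.   0.5 -1.4] M [ 0.    0.01 -0.  ] w 0.0115
t 22.75 p [ 0.4939 -0.0345  0.1139] j [ 0.44  0.4  -0.54  2.05  0.32  0.75  0.72] yaw 147.6 z [ 0.0201 -0.0115 -0.9997] F [ 0.9 -0.2 -0.1] M [-0.04  0.05 -0.  ] w 0.0114
```

Plug is in the bore without contact. Next, small steps down to see if the pins enter the slots.

```bash
python3 -m creep '[{"grip":1,"tx":0.05,"ty":0,"tz":0.2,"spin":0},{"grip":1,"tx":0.05,"ty":0,"tz":0.4,"spin":0},{"grip":1,"tx":0.05,"ty":0,"tz":0.4,"spin":0}]'
python3 -m creep '[{"grip":1,"tx":0,"ty":0,"tz":0.2,"spin":0},{"grip":1,"tx":0,"ty":0,"tz":0.2,"spin":0}]'
python3 - <<'E'
from wp import *
st();camera("wrist");st()
E
```

```text
time: 23.12
tool_pos: [0.4936, -0.0342, 0.1099]
ee_rot: [0.011, 0.279, 0.96, -0.003]
wrist_force: [-0.8, -0.4, 1.1]
width: 0.0116
time: 23.38
tool_pos: [0.4938, -0.0342, 0.108]
ee_rot: [0.011, 0.279, 0.96, -0.003]
wrist_force: [-1.4, 0.7, 2.6]
width: 0.0113
t 23.375 p [ 0.4938 -0.0342  0.108 ] j [ 0.44  0.41 -0.53  2.05  0.33  0.74  0.71] yaw 147.6 z [ 0.0203 -0.0115 -0.9997] F [-1.4  0.7  2.6] M [ 0.02  0.16 -0.01] w 0.0113
t 23.425 p [ 0.4938 -0.0342  0.108 ] j [ 0.44  0.41 -0.53  2.05  0.33  0.74  0.71] yaw 147.6 z [ 0.0203 -0.0115 -0.9997] F [ 0.1 -0.4  2.4] M [-0.01  0.19 -0.03] w 0.0115
```

```bash
python3 -m creep '[{"grip":1,"tx":0,"ty":0,"tz":0.2,"spin":0},{"grip":1,"tx":0,"ty":0,"tz":0.4,"spin":0},{"grip":1,"tx":0,"ty":0,"tz":0.6,"spin":0},{"grip":1,"tx":0,"ty":0,"tz":0.6,"spin":0}]'
python3 - <<'E'
from wp import *
st()
c,p,i=shot("wrist24")
cv2.imwrite("pics/crop24.png",cv2.resize(i[130:330,200:440],None,fx=3,fy=3,interpolation=cv2.INTER_CUBIC))
E
```

```text
time: 23.92
tool_pos: [0.4942, -0.0342, 0.1023]
ee_rot: [0.012, 0.279, 0.96, -0.003]
wrist_force: [-2.0, -0.2, 7.9]
width: 0.0114
t 23.925 p [ 0.4942 -0.0342  0.1023] j [ 0.43  0.42 -0.53  2.06  0.33  0.73  0.7 ] yaw 147.6 z [ 0.021  -0.0117 -0.9997] F [-2.  -0.2  7.9] M [-0.    0.38 -0.01] w 0.0114
```

View pics/crop24.png

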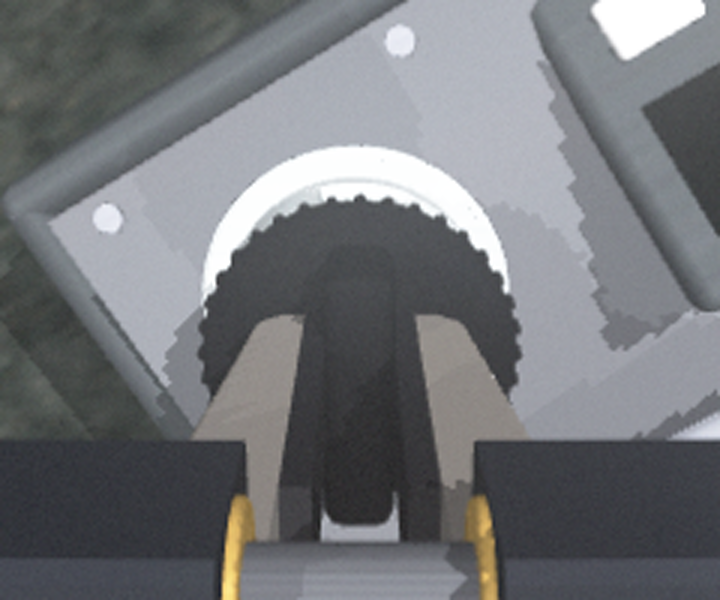

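```bash
python3 -m creep '[{"grip":1,"tx":0,"ty":0,"tz":0.2,"spin":0},{"grip":1,"tx":0,"ty":0,"tz":0.35,"spin":0},{"grip":1,"tx":0,"ty":0,"tz":0.35,"spin":0}]'
python3 -c "
from wp import *
st()"
```

```text
time: 24.35
tool_pos: [0.4945, -0.0343, 0.0993]
ee_rot: [0.012, 0.279, 0.96, -0.003]
wrist_force: [-3.1, 0.5, 9.2]
width: 0.0115
t 24.35 p [ 0.4945 -0.0343  0.0993] j [ 0.43  0.43 -0.52  2.06  0.34  0.72  0.7 ] yaw 147.6 z [ 0.0212 -0.0122 -0.9997] F [-3.1  0.5  9.2] M [-0.02  0.63 -0.01] w 0.0115
```

```bash
python3 -m creep '[{"grip":1,"tx":0.07,"ty":-0.04,"tz":0.05,"spin":0},{"grip":1,"tx":0.07,"ty":-0.04,"tz":0.05,"spin":0.08},{"grip":1,"tx":0.07,"ty":-0.04,"tz":0.05,"spin":0.16},{"grip":1,"tx":0.07,"ty":-0.04,"tz":0.05,"spin":0.2},{"grip":1,"tx":0.07,"ty":-0.04,"tz":0.05,"spin":0.2}]'
python3 -c "
from wp import *
st()"
```

```text
time: 24.98
tool_pos: [0.4945, -0.0342, 0.0996]
ee_rot: [0.013, 0.374, 0.927, -0.002]
wrist_force: [-0.7, 0.1, 8.8]
width: 0.0112
t 24.975 p [ 0.4945 -0.0342  0.0996] j [ 0.39  0.41 -0.48  2.06  0.31  0.71  0.52] yaw 136.1 z [ 0.023  -0.0127 -0.9997] F [-0.7  0.1  8.8] M [-0.06  0.37 -0.02] w 0.0112
```

```bash
python3 -m creep '[{"grip":1,"tx":0,"ty":0,"tz":0.05,"spin":0.08},{"grip":1,"tx":0,"ty":0,"tz":0.05,"spin":0.17},{"grip":1,"tx":0,"ty":0,"tz":0.05,"spin":0.26},{"grip":1,"tx":0,"ty":0,"tz":0.05,"spin":0.35},{"grip":1,"tx":0,"ty":0,"tz":0.05,"spin":0.4}]'
python3 - <<'E'
from wp import *
st()
c,p,i=shot("wrist25")
cv2.imwrite("pics/crop25.png",cv2.resize(i[130:330,200:440],None,fx=3,fy=3,interpolation=cv2.INTER_CUBIC))
E
```

```text
time: 25.6
tool_pos: [0.4949, -0.0339, 0.0997]
ee_rot: [0.013, 0.551, 0.834, 0.001]
wrist_force: [-2.4, 0.8, 8.9]
width: 0.0115
t 25.6 p [ 0.4949 -0.0339  0.0997] j [ 0.32  0.4  -0.38  2.06  0.25  0.7   0.17] yaw 113.1 z [ 0.0237 -0.0129 -0.9996] F [-2.4  0.8  8.9] M [0.09 0.6  0.02] w 0.0115
```

View pics/crop25.png

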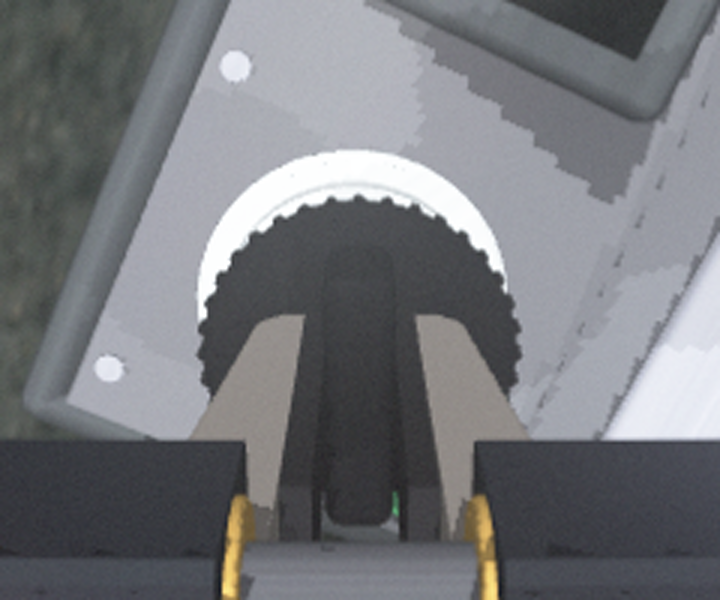

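```bash
python3 -m creep '[{"grip":1,"tx":0.05,"ty":-0.1,"tz":0.06,"spin":0.08},{"grip":1,"tx":0.05,"ty":-0.1,"tz":0.06,"spin":0.17},{"grip":1,"tx":0.05,"ty":-0.1,"tz":0.06,"spin":0.26},{"grip":1,"tx":0.05,"ty":-0.1,"tz":0.06,"spin":0.35},{"grip":1,"tx":0.05,"ty":-0.1,"tz":0.06,"spin":0.42}]'
python3 -c "
from wp import *
st()"
```

```text
time: 26.28
tool_pos: [0.4948, -0.0341, 0.0999]
ee_rot: [0.014, 0.714, 0.7, 0.005]
wrist_force: [-1.0, -0.2, 7.8]
width: 0.0114
t 26.275 p [ 0.4948 -0.0341  0.0999] j [ 0.23  0.38 -0.29  2.07  0.19  0.69 -0.2 ] yaw 88.8 z [ 0.0258 -0.0134 -0.9996] F [-1.  -0.2  7.8] M [-0.16  0.22  0.02] w 0.0114
```

```bash
python3 -m creep '[{"grip":1,"tx":0.05,"ty":-0.05,"tz":0.1,"spin":0},{"grip":1,"tx":0.05,"ty":-0.05,"tz":0.1,"spin":0.08},{"grip":1,"tx":0.05,"ty":-0.05,"tz":0.1,"spin":0.16},{"grip":1,"tx":0.05,"ty":-0.05,"tz":0.1,"spin":0.24},{"grip":1,"tx":0.05,"ty":-0.05,"tz":0.1,"spin":0.3}]'
python3 -c "
from wp import *
st()"
```

```text
time: 26.9
tool_pos: [0.4954, -0.0338, 0.0997]
ee_rot: [0.014, 0.811, 0.584, 0.007]
wrist_force: [-0.9, -0.1, 9.5]
width: 0.0112
t 26.9 p [ 0.4954 -0.0338  0.0997] j [ 0.18  0.38 -0.22  2.08  0.15  0.68 -0.47] yaw 71.5 z [ 0.0279 -0.0139 -0.9995] F [-0.9 -0.1  9.5] M [-0.24  0.36 -0.06] w 0.0112
```

```bash
python3 -m creep '[{"grip":1,"tx":0,"ty":-0.05,"tz":0.05,"spin":0.04},{"grip":1,"tx":0,"ty":-0.05,"tz":0.05,"spin":0.08},{"grip":1,"tx":0,"ty":-0.05,"tz":0.05,"spin":0.08}]'
python3 -c "
from wp import *
st()"
```

```text
time: 27.28
tool_pos: [0.4952, -0.0336, 0.0998]
ee_rot: [0.014, 0.834, 0.551, 0.008]
wrist_force: [-1.8, 0.2, 9.4]
width: 0.0114
t 27.275 p [ 0.4952 -0.0336  0.0998] j [ 0.16  0.37 -0.2   2.08  0.14  0.67 -0.54] yaw 66.9 z [ 0.0285 -0.0143 -0.9995] F [-1.8  0.2  9.4] M [-0.05  0.7   0.05] w 0.0114
```

```bash
python3 -m creep '[{"grip":1,"tx":0,"ty":-0.05,"tz":0.03,"spin":0.04},{"grip":1,"tx":0,"ty":-0.05,"tz":0.03,"spin":0.04}]'
python3 -c "
from wp import *
st()"
```

```text
time: 27.52
tool_pos: [0.4947, -0.0333, 0.0999]
ee_rot: [0.014, 0.845, 0.535, 0.008]
wrist_force: [-1.0, 0.8, 8.4]
width: 0.0113
t 27.525 p [ 0.4947 -0.0333  0.0999] j [ 0.15  0.37 -0.19  2.08  0.13  0.67 -0.57] yaw 64.7 z [ 0.0285 -0.0147 -0.9995] F [-1.   0.8  8.4] M [-0.01  0.63  0.2 ] w 0.0113
```

End stop felt at about 83° (0.2 Nm). Letting it spring back up into the notches.

```bash
python3 -m creep '[{"grip":1,"tx":0,"ty":0,"tz":-0.15,"spin":0},{"grip":1,"tx":0,"ty":0,"tz":-0.3,"spin":0},{"grip":1,"tx":0,"ty":0,"tz":-0.3,"spin":0}]'
python3 -c "
from wp import *
st()"
python3 -m creep '[{"grip":1,"tx":0,"ty":0,"tz":-0.1,"spin":0},{"grip":1,"tx":0,"ty":0,"tz":-0.1,"spin":0}]'
python3 -c "
from wp import *
st()"
```

```text
time: 27.9
tool_pos: [0.4947, -0.0332, 0.1028]
ee_rot: [0.014, 0.845, 0.535, 0.008]
wrist_force: [-0.3, 0.8, 2.5]
width: 0.0111
t 27.9 p [ 0.4947 -0.0332  0.1028] j [ 0.15  0.37 -0.19  2.08  0.13  0.68 -0.57] yaw 64.7 z [ 0.0286 -0.0147 -0.9995] F [-0.3  0.8  2.5] M [-0.12  0.23  0.17] w 0.0111
time: 28.15
tool_pos: [0.4945, -0.0332, 0.1031]
ee_rot: [0.014, 0.845, 0.535, 0.008]
wrist_force: [2.9, 0.9, -8.9]
width: 0.0113
t 28.15 p [ 0.4945 -0.0332  0.1031] j [ 0.15  0.37 -0.19  2.08  0.13  0.68 -0.57] yaw 64.7 z [ 0.0283 -0.0145 -0.9995] F [ 2.9  0.9 -8.9] M [-0.13 -0.59  0.17] w 0.0113
```

It's held at the notch height and a 1 mm lift meets −9 N, so it's locked. Releasing.

```bash
python3 -m creep '[{"grip":1,"tx":0,"ty":0,"tz":0.05,"spin":0},{"grip":0.6,"tx":0,"ty":0,"tz":0.05,"spin":0},{"grip":0.2,"tx":0,"ty":0,"tz":0.05,"spin":0},{"grip":0.2,"tx":0,"ty":0,"tz":0,"spin":0},{"grip":0.2,"tx":0,"ty":0,"tz":-1,"spin":0}]' 20
python3 -m creep '[{"grip":0.2,"tx":0,"ty":0,"tz":-2,"spin":0},{"grip":0.2,"tx":0,"ty":0,"tz":-6,"spin":0},{"grip":0.2,"tx":0,"ty":0,"tz":-11,"spin":0},{"grip":0.2,"tx":-3,"ty":0,"tz":-13,"spin":0},{"grip":0.2,"tx":-3,"ty":0,"tz":-13,"spin":0}]'
python3 - <<'E'
from wp import *
camera("side");st()
c,p,i=shot("wrist30")
im=i[60:260,200:440].copy();im=cv2.resize(im,None,fx=3,fy=3,interpolation=cv2.INTER_CUBIC)
s=3;off=np.array([200,60])
w=(.4931,-.0345)
circ(c,im,*w,.098,.0295,(0,0,255),s,off);circ(c,im,*w,.067,.033,(0,255,0),s,off)
cv2.imwrite("pics/crop30.png",im)
cv2.imwrite('pics/side30.png',cv2.resize(camera('side')[110:260,260:450,::-1],None,fx=4,fy=4,interpolation=cv2.INTER_CUBIC))
E
```

```text
time: 28.78
tool_pos: [0.4936, -0.033, 0.1129]
ee_rot: [0.013, 0.845, 0.535, 0.007]
wrist_force: [0.5, -0.0, -0.4]
width: 0.0371
time: 29.4
tool_pos: [0.4778, -0.0601, 0.2453]
ee_rot: [0.015, 0.846, 0.534, 0.009]
wrist_force: [0.3, -0.4, -0.2]
width: 0.0367
t 29.45 p [ 0.4774 -0.0588  0.244 ] j [ 0.23  0.14 -0.2   1.98  0.05  0.99 -0.44] yaw 64.6 z [ 0.0287 -0.0147 -0.9995] F [-0.1 -0.5 -0.8] M [-0.04  0.15 -0.04] w 0.0367
```

View pics/crop30.png

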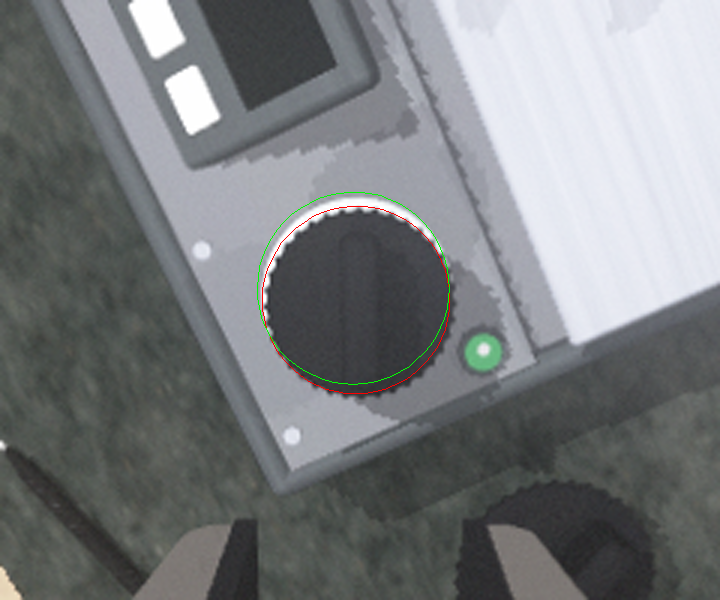

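View pics/side30.png

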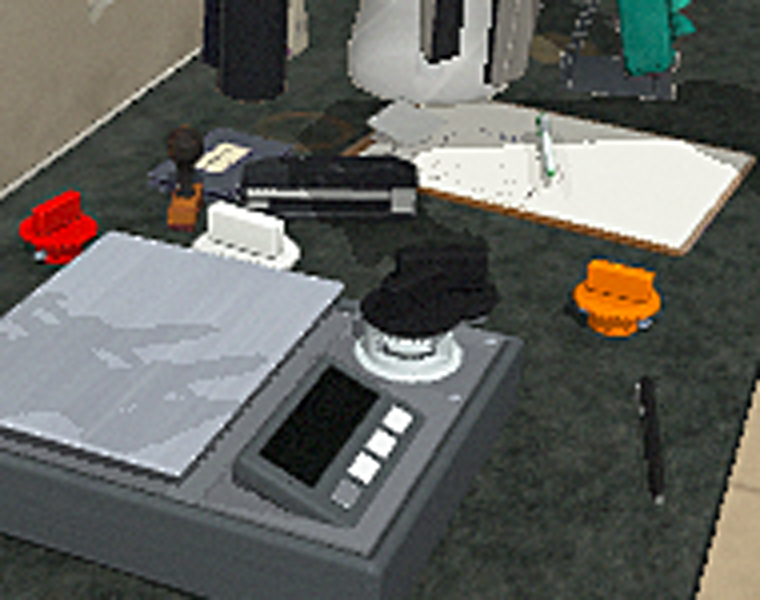

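The cap is centred on the collar (bar at (360,300) in the crop) and sits level. Its bar is still at the twisted angle, and the gripper is well clear. Handing in.

```bash
python3 -c "
from cell import bot
print(bot.sign_off())"
```

```text
the job is handed in; nothing more can be done
None
```

I put the cell in the well button end up and locked the smaller black cap over it, then handed the job in at about 29.5 s. `sign_off` reports no verdict.

**How it went:**
- **Cell:** It dropped freely onto the spring when released, and the picture showed the button up.
- **Cap:** The pins entered the slots, and the cap went in against the spring with about 9 N. It turned clockwise about 83° to the end stop, which I felt at 0.2 Nm. The wrist force on the cap never read above about 10 N.

**Last checks:**
- **Lock:** The cap rose about 3 mm into the notches, and a further 1 mm upward pull met 9 N.
- **After release:** The last pictures show the cap centred and level, with its bar still at the locked angle. The gripper is clear by about 14 cm.
- **Other objects:** I saw none of the other things on the worktop shifted, but I judged that from the pictures and did not measure it.

**What went wrong or disagreed:**
- **Wrong spin:** Before the cap grasp I turned the wrist the wrong way, which ran joints to their limits and tilted the tool about 4°. I had to make a detour to the left to undo it, and about 1.5° of tilt remained.
- **Force spike:** During that detour the wrist force briefly read about 30 N, and it was near zero at the next reading. I did not find the cause.
- **Position estimates:** The camera estimates of the cell and the cap disagreed by 3 to 4 mm between heights, so I used close-up views for the final positions.

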